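Clear the bench after an engine strip-down

ROBOT

A 6-joint arm with a two-finger parallel gripper is mounted at the origin on the work surface. World frame = base frame: x ahead of the robot, y to its left, z up, the work surface at z = 0. Lengths are in m, angles in degrees, forces in N, time in s.
With the tool pointing down it reaches from about 0.4 to 0.825 m from the base axis. Payload 7 kg.
Tool frame: the origin (TCP) lies midway between the tips of the shut fingers; the grasp point (between the pads) lies 19 mm behind it; z points along the fingers, y is the line along which they close (so a half turn about z gives the same grasp; the last joint's range is limited). The gripper opens to 88 mm and grips with 3 to 60 N. Pads are 19 mm wide; open, the fingers measure 130 mm over their backs; the gripper's body (78 mm by 193 mm) begins 47 mm behind the grasp point.
Start: joints at [89.788, 20.546, 0.682, 0, -70.136, -16.507], TCP at [0.194, 0.646, 0.227] pointing down, gripper open.
Joint ranges: [-176.03, 176.03], [-82.01, 121.73], [-58.28, 71.71], [-173.87, 95.51], [-174.79, -0.11], [-173.66, 173.66]. Speed limits (degrees/s): [136.94, 136.94, 172.46, 180, 180, 180].

INTERFACE

Orientations are given as [roll, pitch, yaw] about the fixed x, y, z axes, in that order (R = Rz(yaw) Ry(pitch) Rx(roll)).
In Python, from plant import r gives the robot as it stands. The module is installed in compiled form; this text tells all that it offers.
- The arm moves only by the tool play_rows, never from a script. Its argument "rows" is a list of rows, each an object with "slide": the shift along the tool's x, y, z as a fraction of full scale, a list of three; "delta_rot": the turn, a rotation vector about the tool's x, y, z as a fraction of full scale, a list of three; "fingers": the opening, from -1 (shut) to 1 (fully open). In form: [{"slide": [x, y, z], "delta_rot": [rx, ry, rz], "fingers": fingers}, ...]. A call has 1 to 8 rows; each row shifts and turns the commanded pose from where the row before left it, along the tool's axes as they then stand; what a row does not reach is not made up. Full scale, the value 1, is 0.15 m for a shift and 0.08 rad for a turn. A row lasts 1/8 s, in which the tool goes at most 62.5 mm and 10.7 degrees, less where a joint would pass 70% of its speed; a pose out of reach is approached as far as the arm can. A call with a number of a shift or a turn outside -1 to 1 is refused whole. A call with a gripper value outside its range is refused whole. The fingers move at their own pace and stop on an object; "squeeze" is the grip in N (left out, the last holds). Time passes only in rows, so rows that do not move let the fingers close. It gives the time, the measured TCP pose, the force, the opening and the grip force at its end, in the units of the state.
- r.get_state(): the state, without advancing time (a new reading comes with each control period).
- r.capture(name): name is "scene" or "top" or "wrist"; returns a dict with "image" (384x512x3 uint8, blue, green, red), "fx", "fy", "cx", "cy" (pixels), "R" (3x3) and "t" (3): a world point X has camera coordinates R X + t; the wrist camera has in their place "T_tool_cam" (4x4, takes a point from camera to tool coordinates, whose origin is the TCP and whose axes are the flange's). Camera axes: x right, y down, z forward; pixel columns grow to the right and rows downward; lengths in m; the calibration is good to about 2 mm. A picture is of the moment at which its call begins: read the wrist's pose just before it. There is no depth.
- r.close_job(): hands the job in; it is judged then, once.
The state is a dict: "time_s": time; "joints": joint angles; "qd": joint speeds; "joint_torque": joint torques, N m; "tcp_pos": TCP position; "eef_rot": TCP orientation; "contact_force": force on the tool from outside, world axes, zero at the start; "moment": the same for the moment, N m; "gripper_width": finger opening in m; "gripper_force": force on a finger pad.
Only numpy, scipy, OpenCV 4.12 (cv2) and the standard library are available. Lean on these libraries where they do the work, as an engineer would, in place of code of your own. Each camera call takes 0.05 s, during which the arm holds its last target. There are 200 camera calls.

TASK

Gather the stray nuts from the bench into the cup, then lift the cup and pour all its nuts out into the empty grey parts tray; any nut that misses must end up in the tray too. Stand the cup upright on its round mat again, and slide the two gasket scrapers blade-first, fully home, into the rack: the wide one in the wide slot, the narrow one in the narrow slot. Leave the spanner and the grease tin where they are.

Things in the scene. Friction and masses are not known exactly. Their poses are not given: they have to be found in the camera images.
- mat: thin round black rubber mat, 120 mm across, 1 mm thick, lying on the bench (fixed); origin at its centre on the bench. The cup's place
- cup_c (a point): plain round aluminium cup, open at the top, slightly tapered: outside diameter 50 mm at the foot, 59 mm half-way up, 68 mm at the rim, walls 3 mm, 110 mm high, 4 mm floor, 120 g; starts upright on the mat with two nuts in it. Point on its axis half-way up (55 mm above its underside); z points out of its mouth
- cup_rim (a point): centre of the cup's mouth, level with the rim, 55 mm above the point half-way up
- tray: grey sheet-metal parts tray fixed on the bench, open on top, empty at the start: 170 mm along its x, 210 mm along its y, 50 mm high, walls and floor 4 mm. Origin at the centre of its underside
- rack: wooden tool rack block fixed on the bench: 80 mm deep (x), 190 mm wide (y), 60 mm high; origin at the centre of its underside. Two level slots open side by side in its -x face, a wide one (y = +50 mm) and a narrow one (y = -50 mm). Before each slot a bar 20 mm wide, 23 mm high and 90 mm long runs out along -x: the stored scraper's handle rests on it
- wide_mouth (a point): centre of the wide slot's opening, 36 mm above the bench, in the rack's -x face. This slot is 51 mm wide (y), 10 mm high (z) and 60 mm deep along the rack's +x
- wide_end (a point): centre of the wide slot's closed end, 60 mm in from the mouth; x points into the slot, z up
- narrow_mouth (a point): centre of the narrow slot's opening: the same, but 34 mm wide
- narrow_end (a point): centre of the narrow slot's closed end, 60 mm in from the mouth; x points into the slot, z up
- wide_grip (a point): wide gasket scraper lying flat on the bench, 120 g: dark wood handle 95 mm long (x), 28 mm wide (y), 22 mm thick (z), with a flat steel blade 70 mm long, 45 mm wide, 3 mm thick sticking out of its +x end at half the handle's thickness. Point at the handle's centre, half-way up (11 mm above its underside); x points to the blade. Home in its slot the tip meets the closed end and 10 mm of blade stays visible
- wide_tip (a point): middle of the wide blade's front edge, 117.5 mm from the handle's centre along +x
- narrow_grip (a point): narrow gasket scraper: the same handle, but a blade 28 mm wide, no wider than the handle; point and axes as for the wide one
- narrow_tip (a point): middle of the narrow blade's front edge, 117.5 mm from the handle's centre along +x
- spanner: bystander: steel spanner about 160 mm long lying on the bench; leave it alone
- tin: bystander: closed round grease tin, 60 mm across, 50 mm tall, origin under its centre; leave it alone
- nut0_c (a point): loose plain light-alloy hexagon nut lying on the bench at the start (3 to 5 of these five are there): 24 mm across flats, 27.7 mm across corners, 13 mm high, 20 g, slightly oily (slides on the cup's metal at about 20 degrees of slope). Point at its centre, half-way up. z is the bore axis; two opposite flats face its x and -x, the other flats follow every 60 degrees about z
- nut1_c (a point): loose plain light-alloy hexagon nut lying on the bench at the start (3 to 5 of these five are there): 24 mm across flats, 27.7 mm across corners, 13 mm high, 20 g, slightly oily (slides on the cup's metal at about 20 degrees of slope). Point at its centre, half-way up. z is the bore axis; two opposite flats face its x and -x, the other flats follow every 60 degrees about z
- nut2_c (a point): loose plain light-alloy hexagon nut lying on the bench at the start (3 to 5 of these five are there): 24 mm across flats, 27.7 mm across corners, 13 mm high, 20 g, slightly oily (slides on the cup's metal at about 20 degrees of slope). Point at its centre, half-way up. z is the bore axis; two opposite flats face its x and -x, the other flats follow every 60 degrees about z
- nut3_c (a point): loose plain light-alloy hexagon nut lying on the bench at the start (3 to 5 of these five are there): 24 mm across flats, 27.7 mm across corners, 13 mm high, 20 g, slightly oily (slides on the cup's metal at about 20 degrees of slope). Point at its centre, half-way up. z is the bore axis; two opposite flats face its x and -x, the other flats follow every 60 degrees about z
- nut4_c (a point): loose plain light-alloy hexagon nut lying on the bench at the start (3 to 5 of these five are there): 24 mm across flats, 27.7 mm across corners, 13 mm high, 20 g, slightly oily (slides on the cup's metal at about 20 degrees of slope). Point at its centre, half-way up. z is the bore axis; two opposite flats face its x and -x, the other flats follow every 60 degrees about z
- cnut0_c (a point): the same kind of nut, in the cup at the start; point at its centre
- cnut1_c (a point): the same kind of nut, in the cup at the start; point at its centre

How it is judged (in metres and radians):
On the way, in this order (a step that is already met when the one before it is completed fails the run):
1. every nut is in the upright cup (horizontal distance between each of nut0_c, nut1_c, nut2_c, nut3_c, nut4_c, cnut0_c, cnut1_c and cup_c below 0.029 m and z of each of nut0_c, nut1_c, nut2_c, nut3_c, nut4_c, cnut0_c, cnut1_c in the frame of cup_c below 0.05 m and angle between cup_c's own z axis and vertical below 0.2 rad), for 0.2 s.
2. the lifted cup is tipped past 80 degrees with its mouth over the tray (angle between cup_c's own z axis and vertical above 1.4 rad and height (world z) of cup_c above 0.07 m and x of cup_rim in the frame of tray between -0.085 and 0.085 m and y of cup_rim in the frame of tray between -0.105 and 0.105 m), for 0.2 s.
At the end, for the whole second after the job is handed in: All nuts at rest inside the tray; cup upright (6 degrees), its axis within 32 mm of the mat's centre; each scraper in its own slot, tip within 10 mm of the closed end, 8 mm sideways and in height, in line within 9 degrees, at rest and released (x of nut0_c in the frame of tray between -0.082 and 0.082 m and y of nut0_c in the frame of tray between -0.102 and 0.102 m and z of each of nut0_c, nut1_c, nut2_c, nut3_c, nut4_c, cnut0_c, cnut1_c in the frame of tray below 0.05 m and linear speed of each of nut0, nut1, nut2, nut3, nut4, cnut0, cnut1 below 0.03 m/s and x of nut1_c in the frame of tray between -0.082 and 0.082 m and y of nut1_c in the frame of tray between -0.102 and 0.102 m and x of nut2_c in the frame of tray between -0.082 and 0.082 m and y of nut2_c in the frame of tray between -0.102 and 0.102 m and x of nut3_c in the frame of tray between -0.082 and 0.082 m and y of nut3_c in the frame of tray between -0.102 and 0.102 m and x of nut4_c in the frame of tray between -0.082 and 0.082 m and y of nut4_c in the frame of tray between -0.102 and 0.102 m and x of cnut0_c in the frame of tray between -0.082 and 0.082 m and y of cnut0_c in the frame of tray between -0.102 and 0.102 m and x of cnut1_c in the frame of tray between -0.082 and 0.082 m and y of cnut1_c in the frame of tray between -0.102 and 0.102 m and angle between cup_c's own z axis and vertical below 0.1 rad and horizontal distance between cup_c and mat below 0.032 m and height (world z) of cup_c below 0.062 m and linear speed of each of cup, wide, narrow below 0.02 m/s and x of wide_tip in the frame of wide_end above -0.01 m and y of wide_tip in the frame of wide_end between -0.008 and 0.008 m and z of wide_tip in the frame of wide_end between -0.008 and 0.008 m and angle between the x axis of wide_grip and the x axis of wide_end, either way round below 0.15 rad and contact force between the fingers and wide below 0.1 N and x of narrow_tip in the frame of narrow_end above -0.01 m and y of narrow_tip in the frame of narrow_end between -0.008 and 0.008 m and z of narrow_tip in the frame of narrow_end between -0.008 and 0.008 m and angle between the x axis of narrow_grip and the x axis of narrow_end, either way round below 0.15 rad and contact force between the fingers and narrow below 0.1 N); the robot touches nothing.
It fails at once if the spanner is moved by more than 30 mm (distance of spanner from where it was at the start of the episode above 0.03 m).
It fails at once if the grease tin is moved by more than 30 mm (distance of tin from where it was at the start of the episode above 0.03 m).
Of nut0, nut1, nut2, nut3, nut4 only 3 to 5 are there at a start; the rules pass over those that are not, and their reading is None.
At some moment in a run one of wide, narrow, nut0, nut1, nut2, nut3, nut4 may be knocked a few centimetres aside while the robot is not near it.
It also fails if it takes over 208 s, if anything falls off the work surface, if the arm or the gripper's body presses on something with over 40 N, if the wrist force passes 120 N, or if a joint passes its speed limit or range.

## Working session

There is one attempt and no reset: what is moved stays moved. The work goes in short steps, Python scripts to look and compute and a tool call to move; the robot and the scene stay as the last step left them, time stands still between calls to the robot, and variables do not carry over. Pictures are saved under pics/ and viewed, at most 14 in all, crops included, and the job is handed in when it is done.

Besides the shell and the picture viewer there is one more tool, called after ">>>" as name(argument=value, ...) on one line, values as JSON. play_rows: Moves the arm, as the interface text tells. Shift numbers are shares of 0.15 m and turn numbers shares of 0.08 rad, none past 1 either way. Its arguments: {"type":"object","properties":{"rows":{"type":"array"},"squeeze":{"type":"number"}},"required":["rows"]}

```bash
mkdir -p pics; ls
python3 - <<'E'
from plant import r
import cv2,pickle
s=r.get_state();print(s)
D={}
for n in("scene","top"):
    c=r.capture(n);D[n]=c;cv2.imwrite(f"pics/{n}0.png",c["image"]);print(n,c["fx"],c["cx"],c["R"],c["t"])
c=r.capture("wrist");print(c["T_tool_cam"],c["fx"])
pickle.dump(D,open("D0.pkl","wb"))
E
```

```text
pics
{'time_s': 0.0, 'joints': array([ 8.97891933e+01,  2.05916666e+01,  6.34342831e-01, -1.91297669e-02,
       -7.01371281e+01, -1.65090008e+01]), 'qd': array([-0.06860509, -0.02885955,  0.08558995,  0.09231591,  0.08937281,
        0.01780841]), 'joint_torque': array([-1.18912860e-03, -5.82718134e+01,  2.93078935e+01,  6.99760392e+00,
        6.88961009e-03, -1.47287392e-04]), 'tcp_pos': array([0.19405936, 0.64599084, 0.22562753]), 'eef_rot': array([ 1.79904331e+02, -9.60057873e-03, -1.67263140e+01]), 'contact_force': array([-0.43971215,  0.87779954, -0.22656626]), 'moment': array([0.05215899, 0.0041813 , 0.03485281]), 'gripper_force': 0.0, 'gripper_width': 0.08762604586603678}
scene 369.72192633675047 254.62460727753066 [[-0.19032712  0.98171434 -0.00354012]
 [ 0.59861102  0.11319442 -0.79300181]
 [-0.77810053 -0.15304891 -0.609209  ]] [ 0.08932918 -0.26383544  1.4456178 ]
top 408.7126099992354 251.50617954467742 [[-0.02416759 -0.99926113 -0.02988512]
 [-0.99262107  0.02753872 -0.11808906]
 [ 0.1188248   0.02681067 -0.9925532 ]] [0.04825334 0.55013991 1.08827358]
[[ 1.93823183e-04 -9.53479822e-01 -3.01456782e-01  8.15955022e-02]
 [ 9.99999974e-01  2.21581794e-04 -5.78875410e-05  1.07127420e-04]
 [ 1.21991937e-04 -3.01456762e-01  9.53479840e-01 -1.58296012e-01]
 [ 0.00000000e+00  0.00000000e+00  0.00000000e+00  1.00000000e+00]] 294.49067330285555
```

View pics/top0.png

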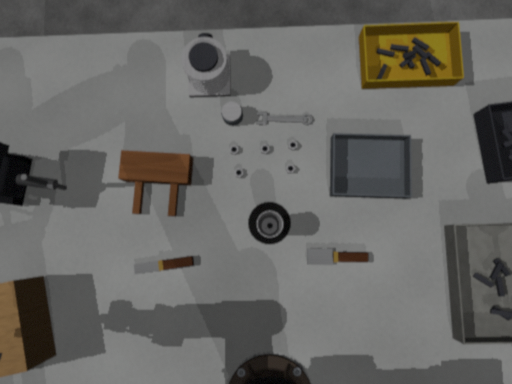

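View pics/scene0.png

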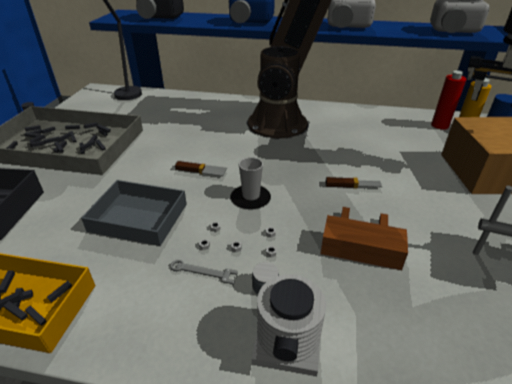

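The top view (+x up, +y left) shows five nuts at about (235,149), (266,148), (293,144), (239,172) and (291,168). The cup on its mat is at (269,223), the tray at (370,166), and the rack at (155,167) with its slots facing the robot. The wide scraper is at (338,256) and the narrow one at (165,264), both with blades toward +y. The scene view agrees.

```bash
cat > h.py <<'E'
import numpy as np,cv2,pickle
from scipy.spatial.transform import Rotation as Ro
def ray(c,u,v,z=0.):
    R=np.array(c["R"]);t=np.array(c["t"]);C=-R.T@t
    d=R.T@np.array([(u-c["cx"])/c["fx"],(v-c["cy"])/c["fy"],1.])
    return C+d*(z-C[2])/d[2]
def proj(c,X):
    p=np.array(c["R"])@np.array(X)+c["t"];return c["fx"]*p[0]/p[2]+c["cx"],c["fy"]*p[1]/p[2]+c["cy"]
def wristcam(c,s):
    "turn the wrist camera capture into a world camera"
    T=np.eye(4);T[:3,:3]=Ro.from_euler('xyz',s["eef_rot"],degrees=True).as_matrix();T[:3,3]=s["tcp_pos"]
    W=np.linalg.inv(T@np.array(c["T_tool_cam"]));c["R"]=W[:3,:3];c["t"]=W[:3,3];return c
def blobs(m,lo,hi):
    n,_,st,ce=cv2.connectedComponentsWithStats(m.astype(np.uint8))
    return [(ce[i],st[i]) for i in range(1,n) if lo<st[i][4]<hi]
E
python3 - <<'E'
from h import *
D=pickle.load(open("D0.pkl","rb"));c=D["top"];im=c["image"]
hsv=cv2.cvtColor(im,cv2.COLOR_BGR2HSV)
print("cam",-np.array(c["R"]).T@c["t"], -np.array(D["scene"]["R"]).T@D["scene"]["t"])
print("px bench",[ (k,ray(c,*k)[:2].round(3)) for k in [(235,149),(266,148),(293,144),(239,172),(291,168),(269,223),(262,118),(312,119)]])
wood=(hsv[...,1]>90)&((hsv[...,0]<18))&(hsv[...,2]>20)
for ce,st in blobs(wood,60,6000):
    m=(cv2.connectedComponents(wood.astype(np.uint8))[1])
    l=m[wood&(np.abs(np.indices(wood.shape)[1]-ce[0])<3)]
    print("wood",ce.round(1),st, ray(c,*ce,.02)[:2].round(3))
mat=hsv[...,2]<28
for ce,st in blobs(mat,100,3000):print("dark",ce.round(1),st,ray(c,*ce,.001)[:2].round(3))
a=cv2.resize(im[135:182,220:310],None,fx=8,fy=8,interpolation=cv2.INTER_CUBIC)
b=np.hstack([cv2.resize(im[242:272,302:374],None,fx=5,fy=5),cv2.resize(im[250:280,130:202],None,fx=5,fy=5)])
cv2.imwrite("pics/m1.png",np.vstack([a,b]))
E
```

```text
cam [0.41793274 0.0038902  1.14657699] [1.29977254 0.16341919 0.67177763]
px bench [((235, 149), array([0.684, 0.079])), ((266, 148), array([ 0.684, -0.01 ])), ((293, 144), array([ 0.693, -0.087])), ((239, 172), array([0.617, 0.069])), ((291, 168), array([ 0.624, -0.079])), ((269, 223), array([ 0.47 , -0.012])), ((262, 118), array([ 0.773, -0.001])), ((312, 119), array([ 0.765, -0.144]))]
wood [155.3 173. ] [ 119  151   74   65 2636] [0.617 0.304]
wood [352.5 256.4] [338 252  30   9 239] [ 0.373 -0.235]
wood [177.4 262.6] [163 257  30  13 250] [0.367 0.242]
wood [ 22.2 326.5] [   0  277   55  100 3814] [0.205 0.666]
dark [501.  107.5] [491 103  21  10 139] [ 0.78 -0.68]
dark [488.9 146.6] [475 110  28  72 538] [ 0.668 -0.636]
dark [503.5 149.7] [494 119  18  58 405] [ 0.658 -0.676]
dark [ 12.8 175.9] [   0  143   47   62 1309] [0.624 0.723]
dark [269.  221.5] [249 203  41  40 579] [ 0.474 -0.012]
dark [267.5 375.6] [242 356  56  28 729] [0.062 0.004]
```

View pics/m1.png

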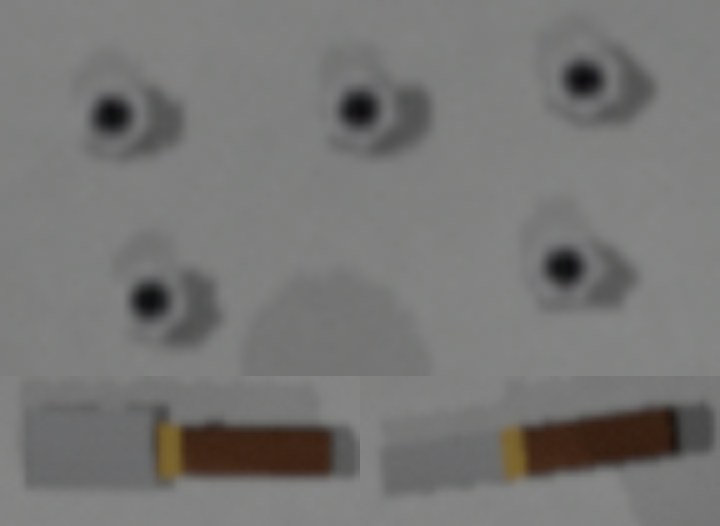

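The crop shows crisp dark bores on all five nuts. The narrow scraper is turned a few degrees and the wide one is nearly square. Next I move the wrist camera over the nuts.

>>> play_rows(rows=[{"slide":[0.305,0.254,0],"delta_rot":[0,0,0],"fingers":1},{"slide":[0.305,0.254,0],"delta_rot":[0,0,0],"fingers":1},{"slide":[0.305,0.254,0],"delta_rot":[0,0,0],"fingers":1},{"slide":[0.305,0.254,0],"delta_rot":[0,0,0],"fingers":1},{"slide":[0.305,0.254,0],"delta_rot":[0,0,0],"fingers":1},{"slide":[0.305,0.254,0],"delta_rot":[0,0,0],"fingers":1},{"slide":[0.305,0.254,0],"delta_rot":[0,0,0],"fingers":1},{"slide":[0.305,0.254,0],"delta_rot":[0,0,0],"fingers":1}])

```text
time_s: 1.15
tcp_pos: [0.4577, 0.2475, 0.2267]
eef_rot: [-180.0, -0.0, -16.7]
contact_force: [1.1, 0.9, 0.8]
gripper_width: 0.0875
gripper_force: 0.0
```

>>> play_rows(rows=[{"slide":[0.305,0.254,0],"delta_rot":[0,0,-0.9],"fingers":1},{"slide":[0.35,0.18,0],"delta_rot":[0,0,-0.9],"fingers":1},{"slide":[0.35,0.18,0],"delta_rot":[0,0,-0.9],"fingers":1},{"slide":[0.35,0.18,0],"delta_rot":[0,0,-0.9],"fingers":1},{"slide":[0.2,0.1,0],"delta_rot":[0,0,0],"fingers":1},{"slide":[0,0,0],"delta_rot":[0,0,0],"fingers":1}])

```text
time_s: 1.9
tcp_pos: [0.6646, 0.0796, 0.2248]
eef_rot: [179.9, 0.1, -0.4]
contact_force: [-1.0, -0.0, -0.3]
gripper_width: 0.0877
gripper_force: 0.0
```

```bash
cat >> h.py <<'E'
def snap(name,n="wrist"):
    from plant import r
    s=r.get_state();c=r.capture(n)
    if n=="wrist":c=wristcam(c,s)
    pickle.dump((c,s),open(name+".pkl","wb"));cv2.imwrite(f"pics/{name}.png",c["image"]);return c,s
def st():
    from plant import r
    s=r.get_state()
    with open("log.txt","a") as f:f.write(repr((list(map(float,s["joints"])),list(map(float,s["tcp_pos"])),list(map(float,s["eef_rot"]))))+"\n")
    print("t",round(s["time_s"],2),"p",s["tcp_pos"].round(4),"rot",s["eef_rot"].round(2),"j",s["joints"].round(1),"w",round(s["gripper_width"],4),"gf",round(s["gripper_force"],1),"F",s["contact_force"].round(1))
    return s
def move(s,tgt,yaw=None):
    "tool-frame shift (in full scales) to world target; yaw turn in full scales"
    R=Ro.from_euler('xyz',s["eef_rot"],degrees=True).as_matrix()
    print("shift",(R.T@(np.array(tgt)-s["tcp_pos"])/.15).round(3),"yawturn" if yaw is not None else "",None if yaw is None else round(-np.radians((yaw-s["eef_rot"][2]))/.08,3))
E
python3 - <<'E'
from h import *
st();snap("w1")
E
```

```text
t 1.9 p [0.6646 0.0796 0.2248] rot [ 1.7994e+02  1.2000e-01 -3.8000e-01] j [ 23.5  20.2  -0.1   0.  -69.8  66.1] w 0.0877 gf 0.0 F [-1.  -0.  -0.3]
```

View pics/w1.png

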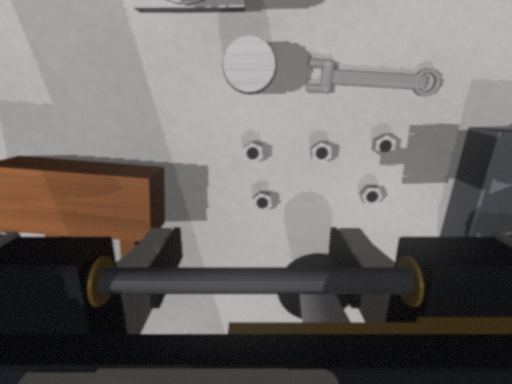

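The wrist view shows the nuts with bores at (253,153), (321,153), (385,146), (262,202) and (372,196). The tin is at (249,64), the spanner at (320-440,78) and the tray at the right edge. I'll enlarge the nuts to read their orientation.

Run:
```python
from h import *
c,s=pickle.load(open("w1.pkl","rb"));im=c["image"];g=cv2.cvtColor(im,cv2.COLOR_BGR2GRAY)
ct=pickle.load(open("D0.pkl","rb"))["top"];gt=cv2.cvtColor(ct["image"],cv2.COLOR_BGR2GRAY)
tiles=[]
for (u,v),(a,b) in zip([(253,153),(321,153),(385,146),(262,202),(372,196)],[(234,149),(265,148),(293,145),(239,172),(291,168)]):
    p=[]
    for G,cc,x,y,w in((g,c,u,v,9),(gt,ct,a,b,6)):
        q=G[y-w:y+w+1,x-w:x+w+1].astype(float);m=np.clip(np.median(q)*.6-q,0,None)
        yy,xx=np.indices(q.shape);uu=(m*xx).sum()/m.sum()+x-w;vv=(m*yy).sum()/m.sum()+y-w
        p.append(ray(cc,uu,vv,.011 )[:2].round(4))
    print(p)
    # rectify the plane z=13mm at 0.2 mm/px about the bore: column=-y, row=-x
    N=200;X=p[0];src=[];dst=[]
    for i,(dx,dy) in enumerate([(-.02,-.02),(-.02,.02),(.02,-.02),(.02,.02)]):
        src.append(proj(c,[X[0]+dx,X[1]+dy,.013]));dst.append((100-dy/.0002,100-dx/.0002))
    H=cv2.getPerspectiveTransform(np.float32(src),np.float32(dst));t=cv2.warpPerspective(im,H,(N,N),flags=cv2.INTER_CUBIC)
    tiles.append(cv2.resize(cv2.normalize(t,None,0,255,cv2.NORM_MINMAX),(260,260)))
tiles.append(tiles[0]*0)
cv2.imwrite("pics/n1.png",np.vstack([np.hstack(tiles[:3]),np.hstack(tiles[3:])]))
```

```text
[array([0.6784, 0.083 ]), array([0.6816, 0.0825])]
[array([ 0.678 , -0.0051]), array([ 0.681 , -0.0053])]
[array([ 0.6862, -0.0852]), array([ 0.6894, -0.0848])]
[array([0.6112, 0.0707]), array([0.6146, 0.0703])]
[array([ 0.619 , -0.0759]), array([ 0.622 , -0.0757])]
```

View pics/n1.png

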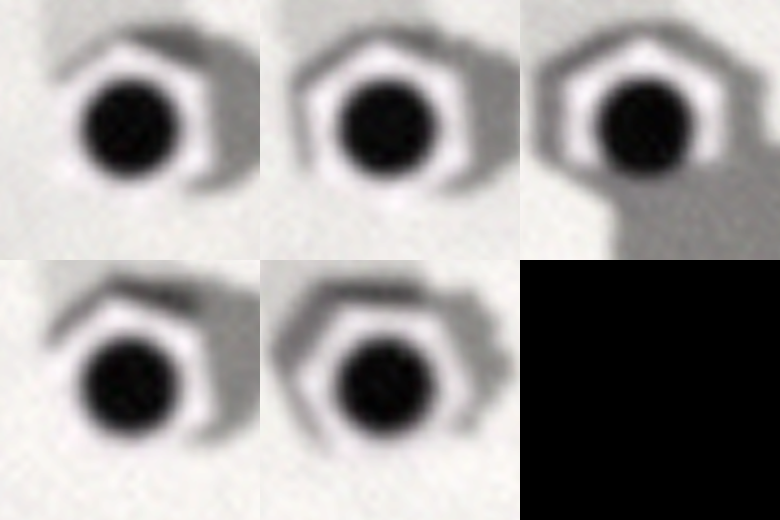

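Run:
```python
from h import *
c=pickle.load(open("D0.pkl","rb"))["top"];im=c["image"]
k=8;x0,y0=240,195;cr=cv2.resize(im[y0:y0+56,x0:x0+60],None,fx=k,fy=k,interpolation=cv2.INTER_CUBIC);g=cv2.cvtColor(cr,cv2.COLOR_BGR2GRAY)
m=(g<45).astype(np.uint8);cn=max(cv2.findContours(m,0,2)[0],key=cv2.contourArea)
(u,v),rr=cv2.minEnclosingCircle(cn);uv=((u+.5)/k-.5+x0,(v+.5)/k-.5+y0)
print("mat",uv,rr/k,ray(c,*uv,.001).round(4), "r mm",rr/k/c["fx"]*1150)
# cup: non-dark inside hull of mat -> outer silhouette; rim ring
for th in(45,60,80,100,120):
    q=((g>th)&(cv2.drawContours(np.zeros_like(g),[cv2.convexHull(cn)],-1,255,-1)>0)).astype(np.uint8)
    for cc in cv2.findContours(q,0,2)[0]:
        if cv2.contourArea(cc)>80*64:
            (u,v),rr=cv2.minEnclosingCircle(cc);e=cv2.fitEllipse(cv2.convexHull(cc));uv=((e[0][0]+.5)/k-.5+x0,(e[0][1]+.5)/k-.5+y0)
            print(th,uv,rr/k,np.array(e[1])/k/2,ray(c,*uv,.11).round(4))
s=st()
for p,y in(((.6795,-.005,.06),5),):move(s,p,y)
cv2.imwrite("pics/cup.png",cr)
```

```text
mat (269.2920970916748, 222.50701713562012) 20.87029457092285 [ 0.471  -0.0129  0.001 ] r mm 58.723019964092074
45 (269.41991233825684, 223.6644058227539) 14.452980995178223 [14.08459187 14.3525362 ] [ 0.463  -0.0115  0.11  ]
60 (269.4218215942383, 223.67975425720215) 14.073801040649414 [13.78125954 13.94803333] [ 0.4629 -0.0115  0.11  ]
80 (270.89452743530273, 223.4250774383545) 13.372821807861328 [11.86367702 13.02384663] [ 0.4635 -0.0153  0.11  ]
t 1.95 p [0.6636 0.0805 0.2252] rot [ 1.7997e+02  1.1000e-01 -3.3000e-01] j [ 23.6  20.   -0.2  -0.  -69.8  66.1] w 0.0876 gf 0.0 F [-0.1 -0.1 -0. ]
shift [0.111 0.568 1.102] yawturn -1.163
```

View pics/cup.png

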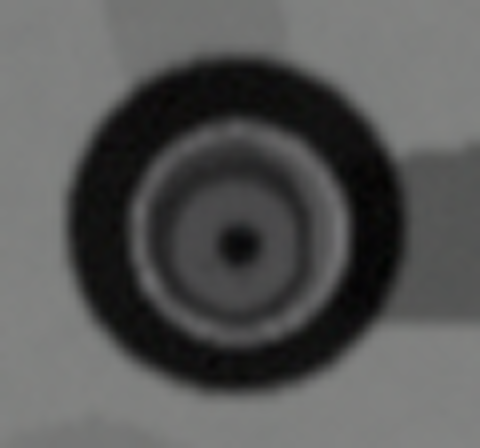

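>>> play_rows(rows=[{"slide":[0.028,0.142,0.27],"delta_rot":[0,0,0],"fingers":0.1},{"slide":[0.028,0.142,0.27],"delta_rot":[0,0,0],"fingers":0.1},{"slide":[0.028,0.142,0.27],"delta_rot":[0,0,0],"fingers":0.1},{"slide":[0.027,0.142,0.29],"delta_rot":[0,0,0],"fingers":0.1},{"slide":[0,0,0],"delta_rot":[0,0,-0.6],"fingers":0.1},{"slide":[0,0,0],"delta_rot":[0,0,-0.56],"fingers":0.1},{"slide":[0,0,0],"delta_rot":[0,0,0],"fingers":0.1}])

```text
time_s: 2.82
tcp_pos: [0.6792, -0.0031, 0.0619]
eef_rot: [-180.0, -0.0, 5.1]
contact_force: [-0.5, -0.7, -0.1]
gripper_width: 0.0484
gripper_force: 0.0
```

Run:
```python
from h import *
s=st();move(s,(.6795,-.005,.004),5)
```

```text
t 2.83 p [ 0.6792 -0.0031  0.0619] rot [-1.7999e+02 -1.0000e-02  5.1400e+00] j [ 16.1  28.6  -9.7  -0.  -51.7  79. ] w 0.0484 gf 0.0 F [-0.5 -0.7 -0.1]
shift [0.001 0.013 0.386] yawturn 0.029
```

>>> play_rows(rows=[{"slide":[0,0.006,0.19],"delta_rot":[0,0,0],"fingers":0.1},{"slide":[0,0,0.18],"delta_rot":[0,0,0],"fingers":0.1},{"slide":[0,0,0],"delta_rot":[0,0,0],"fingers":0.1},{"slide":[0,0,0],"delta_rot":[0,0,0],"fingers":-1},{"slide":[0,0,0],"delta_rot":[0,0,0],"fingers":-1},{"slide":[0,0,0],"delta_rot":[0,0,0],"fingers":-1},{"slide":[0,0,0],"delta_rot":[0,0,0],"fingers":-1}], squeeze=20)

```text
time_s: 3.7
tcp_pos: [0.6804, -0.0047, 0.0071]
eef_rot: [-180.0, -0.1, 5.1]
contact_force: [-2.2, 1.1, 5.6]
gripper_width: 0.0235
gripper_force: 20.0
```

>>> play_rows(rows=[{"slide":[0,0,-0.28],"delta_rot":[0,0,0],"fingers":-1},{"slide":[0,0,-0.28],"delta_rot":[0,0,0],"fingers":-1},{"slide":[0,0,-0.28],"delta_rot":[0,0,0],"fingers":-1},{"slide":[-0.36,-0.02,0],"delta_rot":[0,0,0],"fingers":-1},{"slide":[-0.36,-0.02,0],"delta_rot":[0,0,0],"fingers":-1},{"slide":[-0.36,-0.02,0],"delta_rot":[0,0,0],"fingers":-1},{"slide":[-0.36,-0.02,0],"delta_rot":[0,0,0],"fingers":-1},{"slide":[0,0,0],"delta_rot":[0,0,0],"fingers":-1}])

```text
time_s: 4.7
tcp_pos: [0.4599, -0.0127, 0.1324]
eef_rot: [-180.0, 0.0, 5.1]
contact_force: [0.8, -0.6, 0.5]
gripper_width: 0.0233
gripper_force: 20.0
```

Run:
```python
from h import *
s=st();move(s,(.463,-.012,.125),5);snap("w2")
```

```text
t 4.7 p [ 0.4599 -0.0127  0.1324] rot [-1.7996e+02  2.0000e-02  5.1100e+00] j [ 23.    5.2 -33.1  -0.1 -51.7  72.1] w 0.0233 gf 20.0 F [ 0.8 -0.6  0.5]
shift [ 0.021 -0.003  0.049] yawturn 0.023
```

View pics/w2.png

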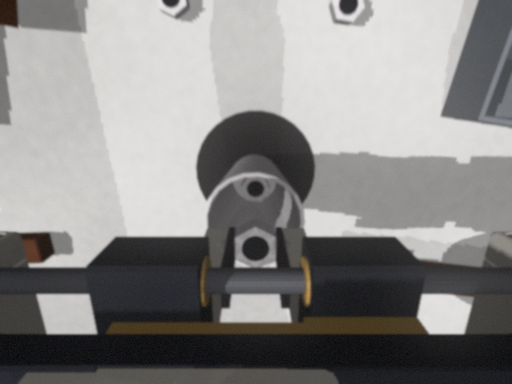

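Run:
```python
from h import *
c,s=pickle.load(open("w2.pkl","rb"))
for uv in((255,174),(208,216),(302,218)):print(uv,ray(c,*uv,.11).round(4))
print("mat far,left,right",[ray(c,*uv,.001).round(4) for uv in((255,111),(197,165),(314,168))])
print("nut",ray(c,256,248,s["tcp_pos"][2]+.006).round(4),s["tcp_pos"])
```

```text
(255, 174) [ 0.4951 -0.0095  0.11  ]
(208, 216) [0.4638 0.0189 0.11  ]
(302, 218) [ 0.4679 -0.0432  0.11  ]
mat far,left,right [array([ 0.5287, -0.0064,  0.001 ]), array([0.4713, 0.047 , 0.001 ]), array([ 0.4788, -0.0705,  0.001 ])]
nut [ 0.4585 -0.0134  0.1384] [ 0.45988881 -0.01274149  0.13236889]
```

>>> play_rows(rows=[{"slide":[0.015,0,0.07],"delta_rot":[0,0,0],"fingers":-1},{"slide":[0,0,0],"delta_rot":[0,0,0],"fingers":-1},{"slide":[0,0,0],"delta_rot":[0,0,0],"fingers":0.1},{"slide":[0,0,0],"delta_rot":[0,0,0],"fingers":0.1},{"slide":[0,0,0],"delta_rot":[0,0,0],"fingers":0.1},{"slide":[0,0,-0.08],"delta_rot":[0,0,0],"fingers":0.1}])

```text
time_s: 5.5
tcp_pos: [0.4653, -0.0121, 0.1334]
eef_rot: [180.0, 0.1, 5.1]
contact_force: [-0.2, -0.3, 0.8]
gripper_width: 0.0479
gripper_force: 0.0
```

>>> play_rows(rows=[{"slide":[0.365,0.154,0],"delta_rot":[0,0,0],"fingers":0.1},{"slide":[0.365,0.154,0],"delta_rot":[0,0,0],"fingers":0.1},{"slide":[0.365,0.154,0],"delta_rot":[0,0,0],"fingers":0.1},{"slide":[0.365,0.154,0],"delta_rot":[0,0,0],"fingers":0.1},{"slide":[0,0,0.25],"delta_rot":[0,0,0.55],"fingers":0.1},{"slide":[0,0,0.25],"delta_rot":[0,0,0.54],"fingers":0.1},{"slide":[0,0,0],"delta_rot":[0,0,0],"fingers":0.1}])

```text
time_s: 6.38
tcp_pos: [0.6901, -0.0847, 0.056]
eef_rot: [180.0, 0.3, 0.1]
contact_force: [-0.6, 1.1, 0.1]
gripper_width: 0.0481
gripper_force: 0.0
```

Run:
```python
from h import *
s=st();move(s,(.688,-.085,.007),0)
```

```text
t 6.38 p [ 0.6901 -0.0847  0.056 ] rot [1.7998e+02 3.4000e-01 9.0000e-02] j [  9.   30.4  -7.4  -0.  -52.6  81.1] w 0.0481 gf 0.0 F [-0.6  1.1  0.1]
shift [-0.012  0.002  0.327] yawturn 0.019
```

>>> play_rows(rows=[{"slide":[-0.012,0,0.17],"delta_rot":[0,0,0],"fingers":0.1},{"slide":[0,0,0.16],"delta_rot":[0,0,0],"fingers":0.1},{"slide":[0,0,0],"delta_rot":[0,0,0],"fingers":0.1},{"slide":[0,0,0],"delta_rot":[0,0,0],"fingers":-1},{"slide":[0,0,0],"delta_rot":[0,0,0],"fingers":-1},{"slide":[0,0,0],"delta_rot":[0,0,0],"fingers":-1},{"slide":[0,0,0],"delta_rot":[0,0,0],"fingers":-1}])

```text
time_s: 7.25
tcp_pos: [0.6911, -0.0844, 0.0102]
eef_rot: [180.0, -0.1, 0.1]
contact_force: [-1.9, -0.1, 5.5]
gripper_width: 0.0231
gripper_force: 20.0
```

>>> play_rows(rows=[{"slide":[0,0,-0.28],"delta_rot":[0,0,0],"fingers":-1},{"slide":[0,0,-0.28],"delta_rot":[0,0,0],"fingers":-1},{"slide":[0,0,-0.28],"delta_rot":[0,0,0],"fingers":-1},{"slide":[-0.377,-0.122,0],"delta_rot":[0,0,0],"fingers":-1},{"slide":[-0.377,-0.122,0],"delta_rot":[0,0,0],"fingers":-1},{"slide":[-0.377,-0.122,0],"delta_rot":[0,0,0],"fingers":-1},{"slide":[-0.377,-0.122,0],"delta_rot":[0,0,0],"fingers":-1},{"slide":[0,0,0],"delta_rot":[0,0,0],"fingers":-1}])

```text
time_s: 8.25
tcp_pos: [0.4602, -0.0114, 0.1353]
eef_rot: [-180.0, 0.0, 0.2]
contact_force: [1.0, 0.8, 1.1]
gripper_width: 0.023
gripper_force: 20.0
```

Run:
```python
from h import *
s=st();move(s,(.462,-.012,.122),0)
```

```text
t 8.25 p [ 0.4602 -0.0114  0.1353] rot [-1.7996e+02  3.0000e-02  2.0000e-01] j [ 23.2   5.  -32.8  -0.1 -52.2  67.1] w 0.023 gf 20.0 F [1.  0.8 1.1]
shift [0.012 0.004 0.089] yawturn 0.043
```

>>> play_rows(rows=[{"slide":[0.012,0,0.08],"delta_rot":[0,0,0],"fingers":-1},{"slide":[0,0,0],"delta_rot":[0,0,0],"fingers":-1},{"slide":[0,0,0],"delta_rot":[0,0,0],"fingers":0.1},{"slide":[0,0,0],"delta_rot":[0,0,0],"fingers":0.1},{"slide":[0,0,0],"delta_rot":[0,0,0],"fingers":0.1},{"slide":[0,0,-0.08],"delta_rot":[0,0,0],"fingers":0.1}])

```text
time_s: 9.0
tcp_pos: [0.4654, -0.0119, 0.1349]
eef_rot: [180.0, 0.1, 0.1]
contact_force: [0.0, 0.1, -0.6]
gripper_width: 0.0473
gripper_force: 0.0
```

>>> play_rows(rows=[{"slide":[0.363,-0.158,0],"delta_rot":[0,0,0],"fingers":0.1},{"slide":[0.363,-0.158,0],"delta_rot":[0,0,0],"fingers":0.1},{"slide":[0.363,-0.158,0],"delta_rot":[0,0,0],"fingers":0.1},{"slide":[0.363,-0.158,0],"delta_rot":[0,0,0],"fingers":0.1},{"slide":[0,0,0.25],"delta_rot":[0,0,-0.55],"fingers":0.1},{"slide":[0,0,0.25],"delta_rot":[0,0,-0.5],"fingers":0.1},{"slide":[0,0,0],"delta_rot":[0,0,0],"fingers":0.1}])

```text
time_s: 9.88
tcp_pos: [0.6816, 0.0829, 0.0576]
eef_rot: [179.9, 0.3, 4.9]
contact_force: [0.4, -0.3, 1.1]
gripper_width: 0.0479
gripper_force: 0.0
```

Run:
```python
from h import *
s=st();move(s,(.680,.083,.007),5)
c,s=snap("w3");ct,_=snap("t3","top")
for n,(cc,z) in {"w":(c,.011),"t":(ct,.011)}.items():
    g=cv2.cvtColor(cc["image"],cv2.COLOR_BGR2GRAY)
    for ce,b in blobs(g<42,8 if n=="t" else 60,60 if n=="t" else 700):
        p=ray(cc,*ce,z)
        if .45<p[0]<.75 and abs(p[1])<.15:print(n,p.round(4),b[4])
```

```text
t 9.88 p [0.6816 0.0829 0.0576] rot [179.92   0.32   4.89] j [ 23.1  29.6  -8.6  -0.  -52.2  71.8] w 0.0479 gf 0.0 F [ 0.4 -0.3  1.1]
shift [-0.009 -0.002  0.337] yawturn -0.025
w [0.6476 0.0401 0.011 ] 358
w [0.6375 0.1199 0.011 ] 265
w [0.626  0.1418 0.011 ] 143
w [0.6365 0.0121 0.011 ] 100
w [ 0.628  -0.1182  0.011 ] 107
w [0.5993 0.1233 0.011 ] 98
w [0.6072 0.0289 0.011 ] 94
t [0.6817 0.1424 0.011 ] 29
t [ 0.4677 -0.0127  0.011 ] 14
```

>>> play_rows(rows=[{"slide":[-0.009,0,0.17],"delta_rot":[0,0,0],"fingers":0.1},{"slide":[0,0,0.17],"delta_rot":[0,0,0],"fingers":0.1},{"slide":[0,0,0],"delta_rot":[0,0,0],"fingers":0.1},{"slide":[0,0,0],"delta_rot":[0,0,0],"fingers":-1},{"slide":[0,0,0],"delta_rot":[0,0,0],"fingers":-1},{"slide":[0,0,0],"delta_rot":[0,0,0],"fingers":-1},{"slide":[0,0,0],"delta_rot":[0,0,0],"fingers":-1}])

```text
time_s: 10.85
tcp_pos: [0.6828, 0.0836, 0.0102]
eef_rot: [-180.0, -0.1, 4.9]
contact_force: [-1.1, -0.6, 6.5]
gripper_width: 0.0232
gripper_force: 20.0
```

>>> play_rows(rows=[{"slide":[0,0,-0.28],"delta_rot":[0,0,0],"fingers":-1},{"slide":[0,0,-0.28],"delta_rot":[0,0,0],"fingers":-1},{"slide":[0,0,-0.28],"delta_rot":[0,0,0],"fingers":-1},{"slide":[-0.376,0.126,0],"delta_rot":[0,0,0],"fingers":-1},{"slide":[-0.376,0.126,0],"delta_rot":[0,0,0],"fingers":-1},{"slide":[-0.376,0.126,0],"delta_rot":[0,0,0],"fingers":-1},{"slide":[-0.376,0.126,0],"delta_rot":[0,0,0],"fingers":-1},{"slide":[0,0,0],"delta_rot":[0,0,0],"fingers":-1}])

```text
time_s: 11.85
tcp_pos: [0.4598, -0.0129, 0.1352]
eef_rot: [-180.0, 0.1, 4.9]
contact_force: [-0.1, 1.1, 0.8]
gripper_width: 0.0227
gripper_force: 20.0
```

Run:
```python
from h import *
s=st();move(s,(.462,-.012,.122),5)
```

```text
t 11.85 p [ 0.4598 -0.0129  0.1352] rot [-1.7997e+02  5.0000e-02  4.8500e+00] j [ 23.    5.  -32.9  -0.1 -52.2  71.9] w 0.0227 gf 20.0 F [-0.1  1.1  0.8]
shift [ 0.015 -0.004  0.088] yawturn -0.033
```

>>> play_rows(rows=[{"slide":[0.015,0,0.08],"delta_rot":[0,0,0],"fingers":-1},{"slide":[0,0,0],"delta_rot":[0,0,0],"fingers":-1},{"slide":[0,0,0],"delta_rot":[0,0,0],"fingers":0.1},{"slide":[0,0,0],"delta_rot":[0,0,0],"fingers":0.1},{"slide":[0,0,0],"delta_rot":[0,0,0],"fingers":0.1},{"slide":[0,0,-0.08],"delta_rot":[0,0,0],"fingers":0.1}])

```text
time_s: 12.6
tcp_pos: [0.4656, -0.0112, 0.1349]
eef_rot: [180.0, 0.1, 4.9]
contact_force: [-0.8, -0.0, 0.1]
gripper_width: 0.0474
gripper_force: 0.0
```

>>> play_rows(rows=[{"slide":[0.35,-0.154,0],"delta_rot":[0,0,0],"fingers":0.1},{"slide":[0.35,-0.154,0],"delta_rot":[0,0,0],"fingers":0.1},{"slide":[0.35,-0.154,0],"delta_rot":[0,0,0],"fingers":0.1},{"slide":[0,0,0.25],"delta_rot":[0,0,-0.4],"fingers":0.1},{"slide":[0,0,0.25],"delta_rot":[0,0,0],"fingers":0.1},{"slide":[0,0,0],"delta_rot":[0,0,0],"fingers":0.1}])

```text
time_s: 13.35
tcp_pos: [0.6154, 0.0708, 0.0581]
eef_rot: [179.9, 0.3, 6.7]
contact_force: [0.3, 0.1, 0.7]
gripper_width: 0.0484
gripper_force: 0.0
```

Run:
```python
from h import *
s=st();move(s,(.613,.0705,.007),7)
```

```text
t 13.35 p [0.6154 0.0708 0.0581] rot [179.92   0.3    6.73] j [ 24.6  24.3 -17.9  -0.  -48.2  72.2] w 0.0484 gf 0.0 F [0.3 0.1 0.7]
shift [-0.014  0.     0.34 ] yawturn -0.058
```

>>> play_rows(rows=[{"slide":[-0.012,0,0.17],"delta_rot":[0,0,0],"fingers":0.1},{"slide":[0,0,0.17],"delta_rot":[0,0,0],"fingers":0.1},{"slide":[0,0,0],"delta_rot":[0,0,0],"fingers":0.1},{"slide":[0,0,0],"delta_rot":[0,0,0],"fingers":-1},{"slide":[0,0,0],"delta_rot":[0,0,0],"fingers":-1},{"slide":[0,0,0],"delta_rot":[0,0,0],"fingers":-1},{"slide":[0,0,0],"delta_rot":[0,0,0],"fingers":-1}])

```text
time_s: 14.22
tcp_pos: [0.6159, 0.0715, 0.0101]
eef_rot: [-180.0, -0.1, 6.8]
contact_force: [-0.8, -0.2, 6.0]
gripper_width: 0.0228
gripper_force: 20.0
```

>>> play_rows(rows=[{"slide":[0,0,-0.28],"delta_rot":[0,0,0],"fingers":-1},{"slide":[0,0,-0.28],"delta_rot":[0,0,0],"fingers":-1},{"slide":[0,0,-0.28],"delta_rot":[0,0,0],"fingers":-1},{"slide":[-0.355,0.143,0],"delta_rot":[0,0,0],"fingers":-1},{"slide":[-0.355,0.143,0],"delta_rot":[0,0,0],"fingers":-1},{"slide":[-0.355,0.143,0],"delta_rot":[0,0,0],"fingers":-1},{"slide":[0,0,0],"delta_rot":[0,0,0],"fingers":-1}])

```text
time_s: 15.1
tcp_pos: [0.4605, -0.0131, 0.1353]
eef_rot: [-180.0, 0.0, 6.7]
contact_force: [0.9, 0.0, -0.3]
gripper_width: 0.0228
gripper_force: 20.0
```

Run:
```python
from h import *
s=st();move(s,(.462,-.012,.122),7)
```

```text
t 15.1 p [ 0.4605 -0.0131  0.1353] rot [-1.7997e+02  4.0000e-02  6.6700e+00] j [ 22.9   5.1 -32.8  -0.1 -52.2  73.8] w 0.0228 gf 20.0 F [ 0.9  0.  -0.3]
shift [ 0.011 -0.006  0.089] yawturn -0.072
```

>>> play_rows(rows=[{"slide":[0.012,0,0.08],"delta_rot":[0,0,0],"fingers":-1},{"slide":[0,0,0],"delta_rot":[0,0,0],"fingers":-1},{"slide":[0,0,0],"delta_rot":[0,0,0],"fingers":0.1},{"slide":[0,0,0],"delta_rot":[0,0,0],"fingers":0.1},{"slide":[0,0,0],"delta_rot":[0,0,0],"fingers":0.1},{"slide":[0,0,-0.08],"delta_rot":[0,0,0],"fingers":0.1}])

```text
time_s: 15.85
tcp_pos: [0.4655, -0.0114, 0.1349]
eef_rot: [180.0, 0.1, 6.7]
contact_force: [0.4, -0.0, -0.2]
gripper_width: 0.0479
gripper_force: 0.0
```

>>> play_rows(rows=[{"slide":[0.333,0.182,0],"delta_rot":[0,0,0],"fingers":0.1},{"slide":[0.333,0.182,0],"delta_rot":[0,0,0],"fingers":0.1},{"slide":[0.333,0.182,0],"delta_rot":[0,0,0],"fingers":0.1},{"slide":[0,0,0.2],"delta_rot":[0,0,-1],"fingers":0.1},{"slide":[0,0,0.2],"delta_rot":[0,0,-1],"fingers":0.1},{"slide":[0,0,0.1],"delta_rot":[0,0,-1],"fingers":0.1},{"slide":[0,0,0],"delta_rot":[0,0,-1],"fingers":0.1},{"slide":[0,0,0],"delta_rot":[0,0,-0.43],"fingers":0.1}])

```text
time_s: 16.85
tcp_pos: [0.6249, -0.0749, 0.0607]
eef_rot: [180.0, -0.0, 27.1]
contact_force: [0.6, -0.7, 0.7]
gripper_width: 0.0481
gripper_force: 0.0
```

Run:
```python
from h import *
s=st();move(s,(.6205,-.076,.007),27)
```

```text
t 16.85 p [ 0.6249 -0.0749  0.0607] rot [ 1.7998e+02 -2.0000e-02  2.7130e+01] j [ 10.9  24.7 -16.7   0.  -48.6 106.2] w 0.0481 gf 0.0 F [ 0.6 -0.7  0.7]
shift [-0.029 -0.007  0.358] yawturn 0.028
```

>>> play_rows(rows=[{"slide":[-0.025,-0.005,0.17],"delta_rot":[0,0,0],"fingers":0.1},{"slide":[0,0,0.18],"delta_rot":[0,0,0],"fingers":0.1},{"slide":[0,0,0],"delta_rot":[0,0,0],"fingers":0.1},{"slide":[0,0,0],"delta_rot":[0,0,0],"fingers":-1},{"slide":[0,0,0],"delta_rot":[0,0,0],"fingers":-1},{"slide":[0,0,0],"delta_rot":[0,0,0],"fingers":-1},{"slide":[0,0,0],"delta_rot":[0,0,0],"fingers":-1}])

```text
time_s: 17.73
tcp_pos: [0.6214, -0.0759, 0.0085]
eef_rot: [180.0, -0.1, 27.1]
contact_force: [-1.0, 0.9, 5.4]
gripper_width: 0.0231
gripper_force: 20.0
```

>>> play_rows(rows=[{"slide":[0,0,-0.28],"delta_rot":[0,0,0],"fingers":-1},{"slide":[0,0,-0.28],"delta_rot":[0,0,0],"fingers":-1},{"slide":[0,0,-0.28],"delta_rot":[0,0,0],"fingers":-1},{"slide":[-0.249,-0.287,0],"delta_rot":[0,0,0],"fingers":-1},{"slide":[-0.249,-0.287,0],"delta_rot":[0,0,0],"fingers":-1},{"slide":[-0.249,-0.287,0],"delta_rot":[0,0,0],"fingers":-1},{"slide":[0,0,0],"delta_rot":[0,0,0],"fingers":-1}])

```text
time_s: 18.6
tcp_pos: [0.4588, -0.0115, 0.1339]
eef_rot: [-180.0, -0.0, 27.2]
contact_force: [-0.1, -0.1, -0.6]
gripper_width: 0.0234
gripper_force: 20.0
```

Run:
```python
from h import *
s=st();move(s,(.462,-.012,.122),27)
```

```text
t 18.6 p [ 0.4588 -0.0115  0.1339] rot [-1.7995e+02 -1.0000e-02  2.7150e+01] j [ 23.2   5.  -33.1  -0.1 -51.9  94. ] w 0.0234 gf 20.0 F [-0.1 -0.1 -0.6]
shift [0.018 0.013 0.079] yawturn 0.034
```

>>> play_rows(rows=[{"slide":[0.018,0.01,0.075],"delta_rot":[0,0,0],"fingers":-1},{"slide":[0,0,0],"delta_rot":[0,0,0],"fingers":-1},{"slide":[0,0,0],"delta_rot":[0,0,0],"fingers":0.1},{"slide":[0,0,0],"delta_rot":[0,0,0],"fingers":0.1},{"slide":[0,0,0],"delta_rot":[0,0,0],"fingers":0.1},{"slide":[0,0,-0.2],"delta_rot":[0,0,0],"fingers":0.1},{"slide":[0,0,-0.4],"delta_rot":[0,0,0],"fingers":0.1},{"slide":[0,0,-0.4],"delta_rot":[0,0,0],"fingers":0.1}])

```text
time_s: 19.6
tcp_pos: [0.465, -0.0122, 0.2741]
eef_rot: [180.0, 0.0, 27.1]
contact_force: [1.7, 0.5, 0.0]
gripper_width: 0.0483
gripper_force: 0.0
```

>>> play_rows(rows=[{"slide":[0,-0.3,-0.3],"delta_rot":[1,0,0],"fingers":1},{"slide":[0,-0.3,-0.2],"delta_rot":[1,0,0],"fingers":1},{"slide":[0,-0.3,0],"delta_rot":[1,0,0],"fingers":1},{"slide":[0,-0.3,0],"delta_rot":[1,0,0],"fingers":1},{"slide":[0,-0.3,0],"delta_rot":[1,0,0],"fingers":1},{"slide":[0,0,0],"delta_rot":[1,0,0],"fingers":1},{"slide":[0,0,0],"delta_rot":[1,0,0],"fingers":1},{"slide":[0,0,0],"delta_rot":[0,0,0],"fingers":1}])

```text
time_s: 20.6
tcp_pos: [0.3669, 0.181, 0.3814]
eef_rot: [-147.9, 0.1, 26.9]
contact_force: [0.6, -0.3, -0.9]
gripper_width: 0.0873
gripper_force: 0.0
```

```bash
python3 - <<'E'
from h import *
s=st();snap("w4");snap("t4","top")
E
cat > kin.py <<'E'
from h import *
from scipy.optimize import least_squares
def RZ(a):return Ro.from_euler('z',a).as_matrix()
def RY(a):return Ro.from_euler('y',a).as_matrix()
def RX(a):return Ro.from_euler('x',a).as_matrix()
# pitch-down positive about y ; tool axis = link x
def fk(q,P,s4=1,s6=1):
    q=np.radians(q);d1,a1,a2,a3,d4,d6,o1,b2=P
    R=RZ(q[0]-o1);p=R@np.array([a1,0,d1])
    R=R@RY(q[1]);p=p+R@np.array([0,0,a2])
    R=R@RY(-q[2]);p=p+R@np.array([d4,0,a3])
    R=R@RX(s4*q[3])@RY(-q[4]);p=p+R@np.array([d6,0,0])
    R=R@RX(s6*q[5])
    return p,R[:,0],R
E
python3 - <<'E'
from kin import *
L=[eval(l) for l in open("log.txt")]
def res(P,s4):
    o=[]
    for j,p,e in L:
        f,d,_=fk(j,P,s4);z=Ro.from_euler('xyz',e,degrees=True).as_matrix()[:,2]
        o+=list((f-p)*100)+list((d-z)*10)
    for v,v0 in zip(P,P0): o.append((v-v0)*.3)
    return o
P0=[.4,.05,.4,.02,.4,.25,.29,0]
for s4 in(1,-1):
    S=least_squares(res,P0,args=(s4,));print(s4,S.cost,S.x.round(4));print(np.array(S.fun[-14:-8]).round(2))
E
```

```text
t 20.6 p [0.3669 0.181  0.3814] rot [-1.4789e+02  9.0000e-02  2.6910e+01] j [ 21.   -3.4  -2.9 -32.  -93.6  94.7] w 0.0873 gf 0.0 F [ 0.6 -0.3 -0.9]
1 144.95492172154903 [-0.5906 -0.0072  0.5981  0.1107  0.43   -0.306   0.326   0.    ]
[  2.93  -0.27  -0.15   2.08 -10.04   0.  ]
-1 97.31984645735939 [0.0238 0.1006 0.59   0.0487 0.346  0.3019 0.3258 0.    ]
[ 2.03 -0.52  2.73  1.64  0.53  0.  ]
```

```bash
sed -i 's/np.array(\[a1,0,d1\])/np.array([a1,b2,d1])/; s/,s4=1,s6=1/,s4=-1,s6=-1/' kin.py
python3 - <<'E'
from kin import *
L=[eval(l) for l in open("log.txt")]
def res(P,s4=-1):
    o=[]
    for j,p,e in L:
        f,d,_=fk(j,P,s4);z=Ro.from_euler('xyz',e,degrees=True).as_matrix()[:,2]
        o+=list((f-p)*100)+list((d-z)*10)
    for v,v0 in zip(P,P0): o.append((v-v0)*.03)
    return o
P0=[.4,.05,.4,.02,.4,.25,0,-.19]
S=least_squares(res,P0);print(S.cost,S.x.round(4));print(np.array(S.fun[:-8]).reshape(-1,6)[:,:3].round(2)[-8:])
pickle.dump(S.x,open("P.pkl","wb"))
for s6 in(1,-1):
  for j,p,e in L[::6]:
    R=Ro.from_euler('xyz',e,degrees=True).as_matrix();_,_,F=fk(j,S.x,-1,s6);print(s6,(F.T@R).round(2).tolist())
D=pickle.load(open("t4.pkl","rb"))[0];im=D["image"]
cv2.imwrite("pics/t4c.png",cv2.resize(im[100:260,100:430],None,fx=2.4,fy=2.4,interpolation=cv2.INTER_CUBIC))
E
```

```text
18.200999570996704 [ 0.198   0.1104  0.5983 -0.0354  0.3552  0.4112  0.0088 -0.1862]
[[ 0.05  0.23  0.14]
 [-0.   -0.02  0.23]
 [ 0.05  0.23  0.15]
 [ 0.27  0.17  0.95]
 [ 0.04  0.23  0.14]
 [ 0.26  0.08  0.81]
 [ 0.06  0.24  0.19]
 [ 0.36 -0.89  3.31]]
1 [[-0.0, -0.0, 1.0], [0.68, -0.73, -0.0], [0.73, 0.68, 0.0]]
1 [[-0.0, -0.0, 1.0], [0.81, -0.59, -0.0], [0.59, 0.81, 0.0]]
1 [[0.0, 0.0, 1.0], [0.99, 0.17, -0.0], [-0.17, 0.99, 0.0]]
-1 [[-0.0, -0.0, 1.0], [-1.0, -0.01, -0.0], [0.01, -1.0, -0.0]]
-1 [[-0.0, -0.0, 1.0], [-1.0, -0.01, -0.0], [0.01, -1.0, -0.0]]
-1 [[0.0, 0.0, 1.0], [-1.0, -0.01, 0.0], [0.01, -1.0, -0.0]]
```

View pics/t4c.png

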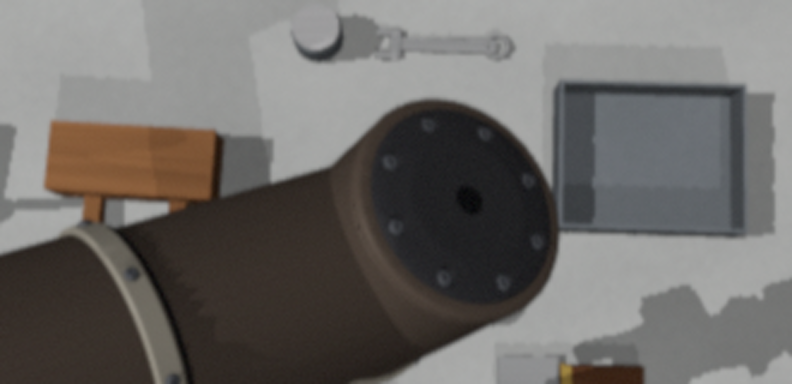

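>>> play_rows(rows=[{"slide":[0,0,0],"delta_rot":[1,0,0],"fingers":1},{"slide":[0,0,0],"delta_rot":[1,0,0],"fingers":1},{"slide":[0,0,0],"delta_rot":[1,0,0],"fingers":1},{"slide":[0,0,0],"delta_rot":[1,0,0],"fingers":1},{"slide":[0,0,0],"delta_rot":[0,0,0],"fingers":1}])

```text
time_s: 21.32
tcp_pos: [0.3665, 0.1813, 0.381]
eef_rot: [-129.6, 0.2, 27.0]
contact_force: [-0.9, -1.1, 0.3]
gripper_width: 0.0874
gripper_force: 0.0
```

```bash
python3 -c "
from h import *
st()"
```

```text
t 21.32 p [0.3665 0.1813 0.381 ] rot [-129.58    0.17   26.99] j [   6.     3.6   -0.9  -47.6 -103.2  107.1] w 0.0874 gf 0.0 F [-0.9 -1.1  0.3]
```

>>> play_rows(rows=[{"slide":[0,0,0],"delta_rot":[0,1,0],"fingers":1},{"slide":[0,0,0],"delta_rot":[0,1,0],"fingers":1},{"slide":[0,0,0],"delta_rot":[0,1,0],"fingers":1},{"slide":[0,0,0],"delta_rot":[0,1,0],"fingers":1},{"slide":[0,0,0],"delta_rot":[0,1,0],"fingers":1},{"slide":[0,0,0],"delta_rot":[0,0,0],"fingers":1}])

```text
time_s: 22.08
tcp_pos: [0.3652, 0.1817, 0.383]
eef_rot: [-127.4, -14.5, 9.1]
contact_force: [0.9, 0.6, -0.1]
gripper_width: 0.0874
gripper_force: 0.0
```

```bash
python3 -c "
from h import *
st()"
```

```text
t 22.07 p [0.3652 0.1817 0.383 ] rot [-127.43  -14.54    9.05] j [ -1.8  -8.8 -12.9 -54.  -87.6 111.4] w 0.0874 gf 0.0 F [ 0.9  0.6 -0.1]
```

>>> play_rows(rows=[{"slide":[0,0,0],"delta_rot":[-1,-1,0],"fingers":1},{"slide":[0,0,0],"delta_rot":[-1,-1,0],"fingers":1},{"slide":[0,0,0],"delta_rot":[-1,-1,0],"fingers":1},{"slide":[0,0,0],"delta_rot":[-1,-1,0],"fingers":1},{"slide":[0,0,0],"delta_rot":[0,-1,0],"fingers":1},{"slide":[0,0,0],"delta_rot":[0,-1,0],"fingers":1},{"slide":[0,0,0],"delta_rot":[0,-1,0],"fingers":1},{"slide":[0,0,0],"delta_rot":[0,0,0],"fingers":1}])

```text
time_s: 23.08
tcp_pos: [0.3674, 0.1827, 0.3811]
eef_rot: [-146.9, 10.9, 29.0]
contact_force: [0.8, -0.0, -1.0]
gripper_width: 0.0877
gripper_force: 0.0
```

```bash
cat >> kin.py <<'E'
def fk(q,P):
    q=np.radians(q);d1,a1,a2,a3,d4,d6,o1,b2,b4,a4,e6,h6=P
    R=RZ(q[0]-o1);p=R@np.array([a1,b2,d1])
    R=R@RY(q[1]);p=p+R@np.array([0,0,a2])
    R=R@RY(-q[2]);p=p+R@np.array([d4,0,a3])
    R=R@RX(-q[3]);p=p+R@np.array([0,b4,a4])
    R=R@RY(-q[4]);p=p+R@np.array([d6,e6,h6])
    R=R@RX(-q[5])@np.array([[0,0,1],[-1,0,0],[0,-1,0]])
    return p,R[:,2],R
E
python3 - <<'E'
from kin import *
st()
L=[eval(l) for l in open("log.txt")]
def res(P):
    o=[]
    for j,p,e in L:
        f,d,R=fk(j,P);M=Ro.from_euler('xyz',e,degrees=True).as_matrix()
        o+=list((f-p)*100)+list((R-M)[:,0]*10)+list((d-M[:,2])*10)
    for v,v0 in zip(P,P0): o.append((v-v0)*.03)
    return o
P0=[.2,.0,.5,.0,.5,.3,0,-.1,-.1,0,0,0]
S=least_squares(res,P0);print(S.cost,S.x.round(4));print(np.array(S.fun[:-12]).reshape(-1,9).round(2)[-5:])
pickle.dump(S.x,open("P.pkl","wb"))
E
```

```text
t 23.07 p [0.3674 0.1827 0.3811] rot [-146.87   10.86   29.03] j [  21.6    3.1    2.5  -32.3 -102.6   90.7] w 0.0877 gf 0.0 F [ 0.8 -0.  -1. ]
1.4378833122274138e-05 [ 0.1988 -0.      0.6016  0.      0.4636  0.378  -0.     -0.     -0.1459
 -0.     -0.0459  0.    ]
[[ 0. -0. -0. -0.  0.  0. -0. -0.  0.]
 [-0. -0.  0. -0.  0.  0. -0. -0.  0.]
 [ 0.  0.  0. -0.  0.  0. -0. -0. -0.]
 [-0. -0.  0. -0.  0.  0. -0.  0.  0.]
 [ 0.  0. -0. -0.  0.  0. -0. -0. -0.]]
```

```bash
cat >> kin.py <<'E'
P=pickle.load(open("P.pkl","rb"))
LO=np.array([-176.03,-82.01,-58.28,-173.87,-174.79,-173.66])+2;HI=np.array([176.03,121.73,71.71,95.51,-.11,173.66])-2
def ik(p,R,seeds,n=1):
    best=None
    for q0 in seeds:
        f=lambda q:np.r_[(fk(q,P)[0]-p)*20,(fk(q,P)[2]-R).ravel()*3]
        S=least_squares(f,np.clip(q0,LO+.1,HI-.1),bounds=(LO,HI),x_scale=30,max_nfev=60)
        if S.cost<1e-6:
            d=np.abs(S.x-seeds[0]).max()
            if best is None or d<best[0]:best=(d,S.x)
    return None if best is None else best[1]
def links(q):
    q=np.radians(q);d1,a1,a2,a3,d4,d6,o1,b2,b4,a4,e6,h6=P
    R=RZ(q[0])@RY(q[1]);e=np.array([0,0,d1])+R@[0,0,a2];R=R@RY(-q[2]);w=e+R@[d4,0,0];R=R@RX(-q[3]);w2=w+R@[0,b4,0];R=R@RY(-q[4]);w3=w2+R@[0,e6,0]
    return e,w,w2,w3,w3+R@[d6-.15,0,0]
def Rt(az,el,roll=0):
    "tool z at azimuth az, el degrees below level; roll 0: tool x up"
    a,e=np.radians([az,el]);z=np.array([np.cos(e)*np.cos(a),np.cos(e)*np.sin(a),-np.sin(e)])
    x=np.array([np.sin(e)*np.cos(a),np.sin(e)*np.sin(a),np.cos(e)])
    return np.c_[x,np.cross(z,x),z]@RZ(np.radians(roll))
E
python3 - <<'E'
from kin import *
from plant import r
import time;t0=time.time()
D=pickle.load(open("t4.pkl","rb"))[0]
cs=[ray(D,*k,.05) for k in((331.3,134.2),(410.4,136.3),(409.6,197.9),(331.3,195.8))]
print("tray",np.mean(cs,0).round(4),np.array(cs)[:,:2].round(3).tolist())
q0=r.get_state()["joints"]
rng=np.random.default_rng(0);seeds=[q0]+[rng.uniform(LO,HI) for _ in range(8)]
seeds+= [np.array([j1,10,-30,j4,-90,j6]) for j1 in(-30,20,60) for j4 in(-90,80) for j6 in(-90,0,90)]
for az in range(-180,180,30):
  for el in(15,30):
    R=Rt(az,el);p=np.array([.462,-.012,.06])+.006*R[:,2]
    q=ik(p,R,seeds)
    if q is not None:
        l=links(q);print(az,el,q.round(0),"z",[round(float(x[2]),2) for x in l],"w",l[1][:2].round(2))
print(time.time()-t0)
E
```

```text
tray [ 0.6146 -0.2898  0.05  ] [[0.705, -0.189], [0.693, -0.402], [0.525, -0.388], [0.536, -0.181]]
-180 15 [  12.   58.   12.  -13. -118. -100.] z [0.52, 0.19, 0.16, 0.16, 0.1] w [0.81 0.18]
-180 30 [  13.   49.    5.  -12. -105. -100.] z [0.59, 0.27, 0.25, 0.25, 0.13] w [0.77 0.18]
-150 15 [  26.   56.   -0.    4. -109.  -88.] z [0.53, 0.15, 0.15, 0.16, 0.1] w [0.68 0.33]
-150 30 [ 26.  47.  -6.   3. -97. -88.] z [0.61, 0.24, 0.24, 0.25, 0.13] w [0.65 0.32]
-120 15 [ 40.  52. -19.  20. -93. -83.] z [0.57, 0.14, 0.15, 0.16, 0.1] w [0.48 0.4 ]
-120 30 [ 39.  42. -23.  18. -83. -81.] z [0.64, 0.22, 0.24, 0.25, 0.13] w [0.47 0.37]
-90 15 [ 52.  46. -43.  38. -76. -89.] z [0.62, 0.15, 0.16, 0.16, 0.1] w [0.27 0.35]
-90 30 [ 50.  36. -46.  38. -67. -84.] z [0.69, 0.23, 0.24, 0.25, 0.13] w [0.27 0.32]
30 15 [-55.  45. -44. -94. -75. -91.] z [0.62, 0.16, 0.16, 0.16, 0.1] w [ 0.25 -0.36]
30 30 [ -44.   24.  -43.  -91.  -57. -117.] z [0.75, 0.32, 0.26, 0.25, 0.13] w [ 0.31 -0.3 ]
60 15 [ -41.   41.  -24.  -73.  -81. -115.] z [0.65, 0.23, 0.18, 0.16, 0.1] w [ 0.44 -0.39]
60 30 [ -34.   29.  -26.  -68.  -68. -129.] z [0.73, 0.35, 0.27, 0.25, 0.13] w [ 0.46 -0.31]
90 15 [ -29.   45.   -7.  -58.  -95. -123.] z [0.62, 0.26, 0.18, 0.16, 0.1] w [ 0.62 -0.34]
90 30 [ -24.   36.  -11.  -53.  -83. -129.] z [0.69, 0.35, 0.27, 0.25, 0.13] w [ 0.61 -0.27]
120 15 [ -16.   51.    7.  -45. -108. -122.] z [0.58, 0.25, 0.18, 0.16, 0.1] w [ 0.77 -0.22]
120 30 [ -13.   42.    1.  -40.  -96. -124.] z [0.64, 0.34, 0.27, 0.25, 0.13] w [ 0.73 -0.17]
150 15 [  -2.   56.   14.  -31. -118. -113.] z [0.54, 0.23, 0.17, 0.16, 0.1] w [ 0.84 -0.03]
150 30 [  -0.   47.    7.  -27. -105. -113.] z [0.61, 0.31, 0.26, 0.25, 0.13] w [ 0.8 -0. ]
46.30864930152893
```

```bash
cat >> kin.py <<'E'
def plan(p0,R0,p1,R1,note=""):
    "tool-frame shift (at R0) and turn (about the then standing axes, constant vector) in full scales"
    rv=Ro.from_matrix(R0.T@R1).as_rotvec()/.08
    print(note,"shift@start",(R0.T@(p1-p0)/.15).round(3),"shift@end",(R1.T@(p1-p0)/.15).round(3),"turn",rv.round(3))
def RS(s):return Ro.from_euler('xyz',s["eef_rot"],degrees=True).as_matrix()
def check(poses,q):
    for i,(p,R) in enumerate(poses):
        q2=ik(np.array(p),R,[q])
        print(i,None if q2 is None else q2.round(0),None if q2 is None else [round(float(x[2]),2) for x in links(q2)])
        if q2 is None:return
        q=q2
    return q
E
python3 - <<'E'
from kin import *
s=st();R=RS(s);p=s["tcp_pos"]
Rd=Rt(27,90);plan(p,R,np.array([.486,.1,.35]),Rd,"untilt")
A=np.array([.462,-.012,.06]);Rg=Rt(-105,20);t=Rg[:,2];pre=A-.1*t
hi=np.array([.486,.08,.25])
print("pre",pre,"g",A+.006*t)
po=[([.486,.08,.35],Rt(y,90)) for y in(27,-10,-45,-80,-105)]+[(hi,Rt(-105,e)) for e in(75,60,45,30,20)]+[(pre,Rg),(A+.006*t,Rg)]
# lift and carry to tray
up=A+.006*t+[0,0,.14];C=np.array([.56,-.285,.15])
po+=[(up,Rg),(up*.5+.5*(C+[0,0,.05]),Rg),(C+[0,0,.05],Rg)]+[(C,Rg@RZ(np.radians(a))) for a in(0,-30,-60,-90,-110,-130)]
check(po,s["joints"])
m=(Rg@RZ(np.radians(-130))@Rg.T)[:,2];print("mouth",m,np.degrees(np.arccos(m[2])),C-.006*t+.055*m)
E
```

```text
t 23.07 p [0.3674 0.1827 0.3811] rot [-146.87   10.86   29.03] j [  21.6    3.1    2.5  -32.3 -102.6   90.7] w 0.0877 gf 0.0 F [ 0.8 -0.  -1. ]
untilt shift@start [ 0.455  0.793 -0.37 ] shift@end [0.454 0.85  0.207] turn [-7.164  2.43  -0.256]
pre [0.48632103 0.07876734 0.09420201] g [ 0.46054074 -0.01744604  0.05794788]
0 [ 32.  -0.  -9.  -0. -81.  85.] [0.8, 0.73, 0.73, 0.73, 0.5]
1 [ 32.  -0.  -9.   0. -81.  48.] [0.8, 0.73, 0.73, 0.73, 0.5]
2 [ 32.  -0.  -9.  -0. -81.  13.] [0.8, 0.73, 0.73, 0.73, 0.5]
3 [ 32.  -0.  -9.  -0. -81. -22.] [0.8, 0.73, 0.73, 0.73, 0.5]
4 [ 32.  -0.  -9.  -0. -81. -47.] [0.8, 0.73, 0.73, 0.73, 0.5]
5 [ 39.   7. -19.   9. -76. -57.] [0.8, 0.59, 0.61, 0.62, 0.39]
6 [ 44.  14. -18.  15. -84. -64.] [0.78, 0.54, 0.57, 0.58, 0.38]
7 [ 48.  22. -17.  19. -93. -69.] [0.76, 0.47, 0.51, 0.52, 0.36]
8 [  50.   30.  -16.   22. -101.  -72.] [0.72, 0.39, 0.43, 0.44, 0.33]
9 [  50.   35.  -16.   24. -105.  -74.] [0.69, 0.33, 0.37, 0.38, 0.3]
10 [ 50.  46. -19.  23. -92. -80.] [0.62, 0.19, 0.22, 0.22, 0.15]
11 [ 46.  46. -32.  28. -81. -84.] [0.62, 0.17, 0.18, 0.19, 0.11]
12 [ 46.  33. -30.  27. -94. -77.] [0.7, 0.29, 0.32, 0.33, 0.25]
13 [ 31.  32. -35.  41. -87. -74.] [0.71, 0.28, 0.32, 0.33, 0.25]
14 [ 15.  33. -35.  56. -81. -71.] [0.7, 0.27, 0.32, 0.33, 0.25]
15 [ 14.  37. -37.  57. -79. -76.] [0.68, 0.23, 0.27, 0.28, 0.2]
16 [ 14.  37. -37.  57. -79. -46.] [0.68, 0.23, 0.27, 0.28, 0.2]
17 [ 14.  37. -37.  57. -79. -16.] [0.68, 0.23, 0.27, 0.28, 0.2]
18 [ 14.  37. -37.  57. -79.  14.] [0.68, 0.23, 0.27, 0.28, 0.2]
19 [ 14.  37. -37.  57. -79.  34.] [0.68, 0.23, 0.27, 0.28, 0.2]
20 [ 14.  37. -37.  57. -79.  54.] [0.68, 0.23, 0.27, 0.28, 0.2]
mouth [ 0.83196988  0.32368128 -0.45061796] 116.78333883548804 [ 0.60721761 -0.26175149  0.12726813]
```

>>> play_rows(rows=[{"slide":[0,0,0],"delta_rot":[-0.895,0.304,-0.03],"fingers":1},{"slide":[0,0,0],"delta_rot":[-0.895,0.304,-0.03],"fingers":1},{"slide":[0,0,0],"delta_rot":[-0.895,0.304,-0.03],"fingers":1},{"slide":[0,0,0],"delta_rot":[-0.895,0.304,-0.03],"fingers":1},{"slide":[0,0,0],"delta_rot":[-0.895,0.304,-0.03],"fingers":1},{"slide":[0,0,0],"delta_rot":[-0.895,0.304,-0.03],"fingers":1},{"slide":[0,0,0],"delta_rot":[-0.895,0.304,-0.03],"fingers":1},{"slide":[0,0,0],"delta_rot":[-0.895,0.304,-0.03],"fingers":1}])

```text
time_s: 24.08
tcp_pos: [0.3666, 0.1821, 0.3833]
eef_rot: [-180.0, -0.5, 26.8]
contact_force: [-0.3, 0.2, 0.5]
gripper_width: 0.0877
gripper_force: 0.0
```

>>> play_rows(rows=[{"slide":[0.151,0.283,0.069],"delta_rot":[0,0,0],"fingers":1},{"slide":[0.151,0.283,0.069],"delta_rot":[0,0,0],"fingers":1},{"slide":[0.151,0.283,0.069],"delta_rot":[0,0,0],"fingers":1},{"slide":[0,0,0],"delta_rot":[0,0,1],"fingers":1},{"slide":[0,0,0],"delta_rot":[0,0,1],"fingers":1},{"slide":[0,0,0],"delta_rot":[0,0,1],"fingers":1},{"slide":[0,0,0],"delta_rot":[0,0,1],"fingers":1},{"slide":[0,0,0],"delta_rot":[0,0,1],"fingers":1}])

```text
time_s: 25.08
tcp_pos: [0.4848, 0.0991, 0.3521]
eef_rot: [-179.8, -0.3, 3.8]
contact_force: [-0.0, 0.0, 0.0]
gripper_width: 0.0877
gripper_force: 0.0
```

>>> play_rows(rows=[{"slide":[0,0,0],"delta_rot":[0,0,1],"fingers":1},{"slide":[0,0,0],"delta_rot":[0,0,1],"fingers":1},{"slide":[0,0,0],"delta_rot":[0,0,1],"fingers":1},{"slide":[0,0,0],"delta_rot":[0,0,1],"fingers":1},{"slide":[0,0,0],"delta_rot":[0,0,1],"fingers":1},{"slide":[0,0,0],"delta_rot":[0,0,1],"fingers":1},{"slide":[0,0,0],"delta_rot":[0,0,1],"fingers":1},{"slide":[0,0,0],"delta_rot":[0,0,1],"fingers":1}])

```text
time_s: 26.08
tcp_pos: [0.4848, 0.0991, 0.3521]
eef_rot: [-179.7, -0.1, -32.9]
contact_force: [0.5, -0.3, 1.0]
gripper_width: 0.0872
gripper_force: 0.0
```

>>> play_rows(rows=[{"slide":[0,0,0],"delta_rot":[0,0,1],"fingers":1},{"slide":[0,0,0],"delta_rot":[0,0,1],"fingers":1},{"slide":[0,0,0],"delta_rot":[0,0,1],"fingers":1},{"slide":[0,0,0],"delta_rot":[0,0,1],"fingers":1},{"slide":[0,0,0],"delta_rot":[0,0,1],"fingers":1},{"slide":[0,0,0],"delta_rot":[0,0,1],"fingers":1},{"slide":[0,0,0],"delta_rot":[0,0,1],"fingers":1},{"slide":[0,0,0],"delta_rot":[0,0,1],"fingers":1}])

```text
time_s: 27.08
tcp_pos: [0.4848, 0.0991, 0.3521]
eef_rot: [-179.7, 0.1, -69.6]
contact_force: [-0.3, -0.4, 0.6]
gripper_width: 0.0875
gripper_force: 0.0
```

>>> play_rows(rows=[{"slide":[0,0,0],"delta_rot":[0,0,1],"fingers":1},{"slide":[0,0,0],"delta_rot":[0,0,1],"fingers":1},{"slide":[0,0,0],"delta_rot":[0,0,1],"fingers":1},{"slide":[0,0,0],"delta_rot":[0,0,1],"fingers":1},{"slide":[0,0,0],"delta_rot":[0,0,1],"fingers":1},{"slide":[0,0,0],"delta_rot":[0,0,1],"fingers":1},{"slide":[0,0,0],"delta_rot":[0,0,1],"fingers":1},{"slide":[0,0,0],"delta_rot":[0,0,0.8],"fingers":1}])

```text
time_s: 28.08
tcp_pos: [0.4848, 0.0992, 0.3521]
eef_rot: [-179.8, 0.3, -105.3]
contact_force: [-0.2, 0.3, 0.3]
gripper_width: 0.0876
gripper_force: 0.0
```

Run:
```python
from kin import *
s=st();R=RS(s);p=s["tcp_pos"]
Rg=Rt(-105,20)
plan(p,R,np.array([.486,.08,.25]),Rg)
```

```text
t 28.07 p [0.4848 0.0992 0.3521] rot [-179.77    0.28 -105.3 ] j [ 34.4  -0.4  -9.1  -0.  -80.9 -49.7] w 0.0876 gf 0.0 F [-0.2  0.3  0.3]
 shift@start [ 0.124 -0.039  0.68 ] shift@end [-0.598 -0.041  0.347] turn [-4.0000e-03  1.5331e+01 -8.8000e-02]
```

>>> play_rows(rows=[{"slide":[0,0,0],"delta_rot":[0,1,0],"fingers":1},{"slide":[0,0,0],"delta_rot":[0,1,0],"fingers":1},{"slide":[0,0,0],"delta_rot":[0,1,0],"fingers":1},{"slide":[0,0,0],"delta_rot":[0,1,0],"fingers":1},{"slide":[0,0,0],"delta_rot":[0,1,0],"fingers":1},{"slide":[0,0,0],"delta_rot":[0,1,0],"fingers":1},{"slide":[0,0,0],"delta_rot":[0,1,0],"fingers":1},{"slide":[0,0,0],"delta_rot":[0,1,0],"fingers":1}])

```text
time_s: 29.08
tcp_pos: [0.485, 0.0995, 0.3519]
eef_rot: [-179.7, -36.5, -105.3]
contact_force: [-0.1, -0.4, 0.1]
gripper_width: 0.0876
gripper_force: 0.0
```

>>> play_rows(rows=[{"slide":[0,0,0],"delta_rot":[0,1,0],"fingers":1},{"slide":[0,0,0],"delta_rot":[0,1,0],"fingers":1},{"slide":[0,0,0],"delta_rot":[0,1,0],"fingers":1},{"slide":[0,0,0],"delta_rot":[0,1,0],"fingers":1},{"slide":[0,0,0],"delta_rot":[0,1,0],"fingers":1},{"slide":[0,0,0],"delta_rot":[0,1,0],"fingers":1},{"slide":[0,0,0],"delta_rot":[0,1,-0.05],"fingers":1},{"slide":[0,0,0],"delta_rot":[0,0.33,-0.04],"fingers":1}])

```text
time_s: 30.08
tcp_pos: [0.4845, 0.0989, 0.3499]
eef_rot: [178.8, -70.4, -103.9]
contact_force: [0.3, 0.9, 0.3]
gripper_width: 0.0873
gripper_force: 0.0
```

Run:
```python
from kin import *
s=st();R=RS(s);p=s["tcp_pos"]
Rg=Rt(-105,20);A=np.array([.462,-.012,.06])
plan(p,R,A-.1*Rg[:,2],Rg)
ct,_=snap("t5","top");c,s=snap("w5")
cv2.imwrite("pics/tw5.png",np.hstack([cv2.resize(ct["image"][130:300,180:330],None,fx=2.6,fy=2.6),cv2.resize(c["image"],None,fx=.78,fy=1.151)]))
```

```text
t 30.07 p [0.4845 0.0989 0.3499] rot [ 178.78  -70.41 -103.88] j [  51.3   30.3  -10.5   24.7 -115.8  -69.9] w 0.0873 gf 0.0 F [0.3 0.9 0.3]
 shift@start [-1.564 -0.059  0.69 ] shift@end [-1.559 -0.046  0.702] turn [ 0.036 -0.091  0.082]
```

View pics/tw5.png

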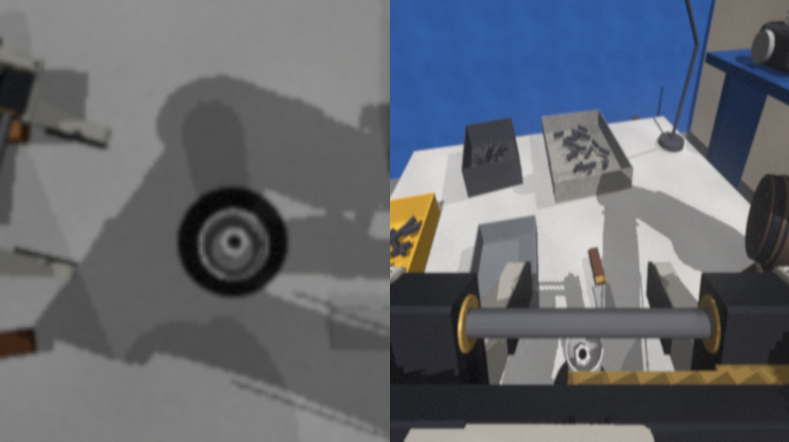

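The top view (left) shows the cup in place on its mat with no stray nuts around it. The wrist view shows the cup mouth between the open fingers at about (583,350). I move to the pre-grasp point.

>>> play_rows(rows=[{"slide":[-0.312,-0.012,0.138],"delta_rot":[0,0,0],"fingers":1},{"slide":[-0.312,-0.012,0.138],"delta_rot":[0,0,0],"fingers":1},{"slide":[-0.312,-0.012,0.138],"delta_rot":[0,0,0],"fingers":1},{"slide":[-0.312,-0.012,0.138],"delta_rot":[0,0,0],"fingers":1},{"slide":[-0.312,-0.012,0.138],"delta_rot":[0,0,0],"fingers":1},{"slide":[0,0,0],"delta_rot":[0.036,-0.09,0.08],"fingers":1},{"slide":[0,0,0],"delta_rot":[0,0,0],"fingers":1}])

```text
time_s: 31.05
tcp_pos: [0.4882, 0.0804, 0.0975]
eef_rot: [-179.5, -69.6, -105.5]
contact_force: [-0.3, 0.0, 1.0]
gripper_width: 0.0876
gripper_force: 0.0
```

Run:
```python
from kin import *
s=st();R=RS(s);p=s["tcp_pos"]
Rg=Rt(-105,20);A=np.array([.462,-.012,.06])
plan(p,R,A+.006*Rg[:,2],Rg)
```

```text
t 31.05 p [0.4882 0.0804 0.0975] rot [-179.48  -69.56 -105.47] j [ 50.4  45.8 -19.2  23.1 -92.4 -80. ] w 0.0876 gf 0.0 F [-0.3  0.   1. ]
 shift@start [-0.011  0.01   0.727] shift@end [-0.016  0.009  0.727] turn [-0.018  0.095 -0.036]
```

>>> play_rows(rows=[{"slide":[-0.003,0.002,0.182],"delta_rot":[0,0,0],"fingers":1},{"slide":[-0.003,0.002,0.182],"delta_rot":[0,0,0],"fingers":1},{"slide":[-0.003,0.002,0.182],"delta_rot":[0,0,0],"fingers":1},{"slide":[-0.003,0.002,0.181],"delta_rot":[0,0,0],"fingers":1},{"slide":[0,0,0],"delta_rot":[0,0,0],"fingers":1},{"slide":[0,0,0],"delta_rot":[0,0,0],"fingers":1}])

```text
time_s: 31.8
tcp_pos: [0.4612, -0.017, 0.0575]
eef_rot: [-179.4, -69.5, -105.6]
contact_force: [0.4, 0.2, 0.8]
gripper_width: 0.0873
gripper_force: 0.0
```

>>> play_rows(rows=[{"slide":[0,0,0],"delta_rot":[0,0,0],"fingers":-1},{"slide":[0,0,0],"delta_rot":[0,0,0],"fingers":-1},{"slide":[0,0,0],"delta_rot":[0,0,0],"fingers":-1},{"slide":[0,0,0],"delta_rot":[0,0,0],"fingers":-1}], squeeze=40)

```text
time_s: 32.3
tcp_pos: [0.4601, -0.018, 0.0562]
eef_rot: [-179.7, -69.7, -105.2]
contact_force: [1.8, 0.8, 1.9]
gripper_width: 0.0598
gripper_force: 39.8
```

Run:
```python
from kin import *
s=st();R=RS(s);p=s["tcp_pos"]
plan(p,R,p+[0,0,.05],R)
```

```text
t 32.3 p [ 0.4601 -0.018   0.0562] rot [-179.74  -69.71 -105.22] j [ 45.9  45.5 -31.9  27.6 -80.8 -83.9] w 0.0598 gf 39.8 F [1.8 0.8 1.9]
 shift@start [ 0.313 -0.001 -0.116] shift@end [ 0.313 -0.001 -0.116] turn [0. 0. 0.]
```

>>> play_rows(rows=[{"slide":[0.05,0,-0.018],"delta_rot":[0,0,0],"fingers":-1},{"slide":[0.1,0,-0.037],"delta_rot":[0,0,0],"fingers":-1},{"slide":[0.13,0,-0.048],"delta_rot":[0,0,0],"fingers":-1},{"slide":[0.15,0,-0.056],"delta_rot":[0,0,0],"fingers":-1},{"slide":[0.15,0,-0.056],"delta_rot":[0,0,0],"fingers":-1},{"slide":[0.15,0,-0.056],"delta_rot":[0,0,0],"fingers":-1},{"slide":[0.1,0,-0.037],"delta_rot":[0,0,0],"fingers":-1},{"slide":[0.05,0,-0.018],"delta_rot":[0,0,0],"fingers":-1}])

```text
time_s: 33.3
tcp_pos: [0.4596, -0.018, 0.198]
eef_rot: [-179.6, -69.6, -105.4]
contact_force: [0.3, 0.6, -3.4]
gripper_width: 0.0599
gripper_force: 40.0
```

Run:
```python
from kin import *
s=st();R=RS(s);p=s["tcp_pos"]
C=np.array([.56,-.285,.20]);plan(p,R,C,R)
ct,_=snap("t6","top");sc,_=snap("s6","scene")
u,v=map(int,proj(sc,p));print(u,v)
cv2.imwrite("pics/c6.png",cv2.resize(sc["image"][max(v-70,0):v+70,u-90:u+90],None,fx=4,fy=4))
```

```text
t 33.3 p [ 0.4596 -0.018   0.198 ] rot [-179.62  -69.59 -105.37] j [ 46.   33.  -30.   27.2 -93.5 -77.4] w 0.0599 gf 40.0 F [ 0.3  0.6 -3.4]
 shift@start [ 0.549 -1.107  1.445] shift@end [ 0.549 -1.107  1.445] turn [0. 0. 0.]
248 133
```

View pics/c6.png

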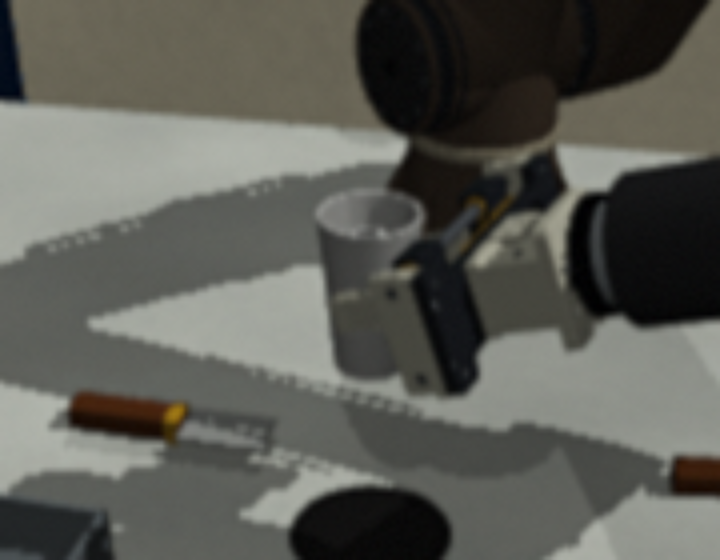

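The cup is held upright in the fingers and clear of the mat. I carry it over the tray and lower it.

>>> play_rows(rows=[{"slide":[0.045,-0.092,0.12],"delta_rot":[0,0,0],"fingers":-1},{"slide":[0.09,-0.184,0.241],"delta_rot":[0,0,0],"fingers":-1},{"slide":[0.09,-0.185,0.241],"delta_rot":[0,0,0],"fingers":-1},{"slide":[0.093,-0.185,0.241],"delta_rot":[0,0,0],"fingers":-1},{"slide":[0.093,-0.185,0.241],"delta_rot":[0,0,0],"fingers":-1},{"slide":[0.093,-0.184,0.241],"delta_rot":[0,0,0],"fingers":-1},{"slide":[0.045,-0.092,0.12],"delta_rot":[0,0,0],"fingers":-1}])

```text
time_s: 34.28
tcp_pos: [0.5593, -0.2874, 0.198]
eef_rot: [179.9, -69.7, -105.0]
contact_force: [-0.2, 0.1, -2.0]
gripper_width: 0.06
gripper_force: 40.0
```

>>> play_rows(rows=[{"slide":[-0.1,0,0.037],"delta_rot":[0,0,0],"fingers":-1},{"slide":[-0.1,0,0.037],"delta_rot":[0,0,0],"fingers":-1},{"slide":[-0.1,0,0.037],"delta_rot":[0,0,0],"fingers":-1},{"slide":[0,0,0],"delta_rot":[0,0,0],"fingers":-1}])

```text
time_s: 34.78
tcp_pos: [0.5599, -0.2843, 0.1496]
eef_rot: [179.8, -69.8, -104.7]
contact_force: [0.5, 0.2, -2.6]
gripper_width: 0.0597
gripper_force: 40.0
```

Run:
```python
from kin import *
s=st();R=RS(s);p=s["tcp_pos"];mt=R.T@[0,0,1]
for a in(60,90,110,125,140):
    m=R@RZ(np.radians(-a))@mt;print(a,np.degrees(np.arccos(m[2])).round(1),(p-.006*R[:,2]+.055*m).round(3))
plan(p,R,np.array([.56,-.285,.15]),R)
```

```text
t 34.77 p [ 0.5599 -0.2843  0.1496] rot [ 179.79  -69.77 -104.73] j [ 14.4  36.9 -36.7  56.6 -78.3 -75.4] w 0.0597 gf 40.0 F [ 0.5  0.2 -2.6]
60 56.0 [ 0.607 -0.282  0.182]
90 83.1 [ 0.616 -0.275  0.158]
110 100.5 [ 0.614 -0.268  0.142]
125 112.7 [ 0.609 -0.263  0.13 ]
140 123.7 [ 0.602 -0.257  0.121]
 shift@start [ 0.004 -0.002  0.003] shift@end [ 0.004 -0.002  0.003] turn [0. 0. 0.]
```

>>> play_rows(rows=[{"slide":[0.056,0.095,0.153],"delta_rot":[0,0,-0.5],"fingers":-1},{"slide":[0,0,0],"delta_rot":[0,0,-1],"fingers":-1},{"slide":[0,0,0],"delta_rot":[0,0,-1],"fingers":-1},{"slide":[0,0,0],"delta_rot":[0,0,-1],"fingers":-1},{"slide":[0,0,0],"delta_rot":[0,0,-1],"fingers":-1},{"slide":[0,0,0],"delta_rot":[0,0,-1],"fingers":-1},{"slide":[0,0,0],"delta_rot":[0,0,-1],"fingers":-1},{"slide":[0,0,0],"delta_rot":[0,0,-1],"fingers":-1}])

```text
time_s: 35.78
tcp_pos: [0.5405, -0.3043, 0.1515]
eef_rot: [123.2, -50.7, -41.8]
contact_force: [0.7, 0.2, -3.1]
gripper_width: 0.0597
gripper_force: 40.0
```

>>> play_rows(rows=[{"slide":[0,0,0],"delta_rot":[0,0,-1],"fingers":-1},{"slide":[0,0,0],"delta_rot":[0,0,-1],"fingers":-1},{"slide":[0,0,0],"delta_rot":[0,0,-1],"fingers":-1},{"slide":[0,0,0],"delta_rot":[0,0,-1],"fingers":-1},{"slide":[0,0,0],"delta_rot":[0,0,-1],"fingers":-1},{"slide":[0,0,0],"delta_rot":[0,0,-1],"fingers":-1},{"slide":[0,0,0],"delta_rot":[0,0,-0.8],"fingers":-1},{"slide":[0,0,0],"delta_rot":[0,0,-0.6],"fingers":-1}])

```text
time_s: 36.78
tcp_pos: [0.5405, -0.3043, 0.1515]
eef_rot: [111.7, -20.3, -22.8]
contact_force: [-0.6, -0.2, -3.0]
gripper_width: 0.0594
gripper_force: 39.9
```

>>> play_rows(rows=[{"slide":[0,0,0],"delta_rot":[0,0,-0.6],"fingers":-1},{"slide":[0,0,0],"delta_rot":[0,0,-0.6],"fingers":-1},{"slide":[0,0,0],"delta_rot":[0,0,-0.6],"fingers":-1},{"slide":[0,0,0],"delta_rot":[0,0,-0.6],"fingers":-1},{"slide":[0,0,0],"delta_rot":[0,0,-0.6],"fingers":-1},{"slide":[0,0,0],"delta_rot":[0,0,-0.6],"fingers":-1},{"slide":[0,0,0],"delta_rot":[0,0,-0.6],"fingers":-1},{"slide":[0,0,0],"delta_rot":[0,0,-0.6],"fingers":-1}])

```text
time_s: 37.78
tcp_pos: [0.5405, -0.3043, 0.1515]
eef_rot: [110.3, 0.2, -14.8]
contact_force: [-0.7, 0.7, -3.0]
gripper_width: 0.0597
gripper_force: 39.9
```

>>> play_rows(rows=[{"slide":[0,0,0],"delta_rot":[0,0,-0.5],"fingers":-1},{"slide":[0,0,0],"delta_rot":[0,0,-0.5],"fingers":-1},{"slide":[0,0,0],"delta_rot":[0,0,-0.5],"fingers":-1},{"slide":[0,0,0],"delta_rot":[0,0,-0.5],"fingers":-1},{"slide":[0,0,0],"delta_rot":[0,0,-0.5],"fingers":-1},{"slide":[0,0,0],"delta_rot":[0,0,-0.5],"fingers":-1},{"slide":[0,0,0],"delta_rot":[0,0,-0.5],"fingers":-1},{"slide":[0,0,0],"delta_rot":[0,0,-0.5],"fingers":-1}])

```text
time_s: 38.78
tcp_pos: [0.5405, -0.3043, 0.1515]
eef_rot: [111.3, 17.4, -8.2]
contact_force: [0.9, 0.2, -2.9]
gripper_width: 0.0598
gripper_force: 39.8
```

>>> play_rows(rows=[{"slide":[0,0,0],"delta_rot":[0,0,-0.6],"fingers":-1},{"slide":[0,0,0],"delta_rot":[0,0,-0.6],"fingers":-1},{"slide":[0,0,0],"delta_rot":[0,0,-0.6],"fingers":-1},{"slide":[0,0,0],"delta_rot":[0,0,-0.6],"fingers":-1},{"slide":[0,0,0],"delta_rot":[0,0,-0.6],"fingers":-1},{"slide":[0,0,0],"delta_rot":[0,0,-0.6],"fingers":-1},{"slide":[0,0,0],"delta_rot":[0,0,-0.6],"fingers":-1},{"slide":[0,0,0],"delta_rot":[0,0,0],"fingers":-1}])

```text
time_s: 39.78
tcp_pos: [0.5405, -0.3044, 0.1516]
eef_rot: [115.1, 35.0, 0.1]
contact_force: [0.1, 0.4, -1.2]
gripper_width: 0.0594
gripper_force: 39.8
```

>>> play_rows(rows=[{"slide":[0,0,0],"delta_rot":[0,0,0],"fingers":-1},{"slide":[0,0,0],"delta_rot":[0,0,0],"fingers":-1},{"slide":[0,0,0],"delta_rot":[0,0,0],"fingers":-1},{"slide":[0,0,0],"delta_rot":[0,0,0],"fingers":-1}])

```text
time_s: 40.28
tcp_pos: [0.54, -0.3049, 0.1511]
eef_rot: [115.1, 35.1, 0.1]
contact_force: [0.0, -0.8, -1.8]
gripper_width: 0.06
gripper_force: 39.8
```

Run:
```python
from kin import *
s=st();ct,_=snap("t7","top");sc,_=snap("s7","scene")
cv2.imwrite("pics/c7.png",np.vstack([cv2.resize(ct["image"][120:215,260:430],(680,380),interpolation=cv2.INTER_CUBIC),cv2.resize(sc["image"][150:250,60:280],(480,218))[:, :480].repeat(1,0) if 0 else cv2.copyMakeBorder(cv2.resize(sc["image"][150:250,60:280],(480,218)),0,0,0,200,0)]))
```

```text
t 40.27 p [ 0.54   -0.3049  0.1511] rot [1.1509e+02 3.5070e+01 8.0000e-02] j [ 12.5  35.4 -39.9  58.7 -76.9  51.2] w 0.06 gf 39.8 F [ 0.  -0.8 -1.8]
```

View pics/c7.png

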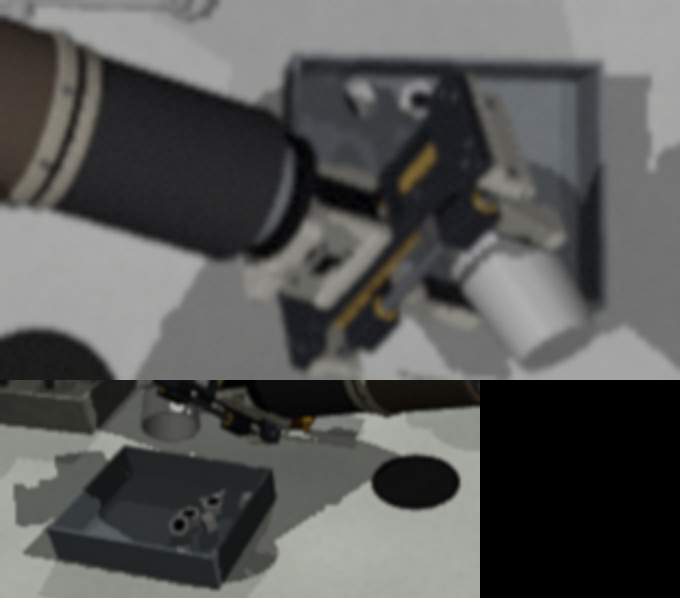

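The tray has several nuts in it, with some hidden by the gripper, and the scene crop shows them near (200,510). I roll further to empty the cup.

>>> play_rows(rows=[{"slide":[0,0,0],"delta_rot":[0,0,-1],"fingers":-1},{"slide":[0,0,0],"delta_rot":[0,0,-1],"fingers":-1},{"slide":[0,0,0],"delta_rot":[0,0,-1],"fingers":-1},{"slide":[0,0,0],"delta_rot":[0,0,-1],"fingers":-1},{"slide":[0,0,0],"delta_rot":[0,0,-1],"fingers":-1},{"slide":[0,0,0],"delta_rot":[0,0,-1],"fingers":-1},{"slide":[0,0,0],"delta_rot":[0,0,0],"fingers":-1},{"slide":[0,0,0],"delta_rot":[0,0,0],"fingers":-1}])

```text
time_s: 41.38
tcp_pos: [0.54, -0.3049, 0.1511]
eef_rot: [131.4, 58.3, 21.9]
contact_force: [-0.5, -0.1, -1.5]
gripper_width: 0.0596
gripper_force: 39.8
```

>>> play_rows(rows=[{"slide":[0,0,0],"delta_rot":[0,0,0],"fingers":-1},{"slide":[0,0,0],"delta_rot":[0,0,0],"fingers":-1},{"slide":[0,0,0],"delta_rot":[0,0,0],"fingers":-1},{"slide":[0,0,0],"delta_rot":[0,0,0],"fingers":-1}])

```text
time_s: 41.88
tcp_pos: [0.5401, -0.3049, 0.1511]
eef_rot: [131.5, 58.4, 22.1]
contact_force: [-0.4, 1.0, -1.4]
gripper_width: 0.0597
gripper_force: 39.8
```

Run:
```python
from h import *
s=st()
from plant import r
import time
print(np.mean([r.get_state()["contact_force"] for _ in range(5)],0))
```

```text
t 41.88 p [ 0.5401 -0.3049  0.1511] rot [131.52  58.42  22.05] j [ 12.5  35.4 -39.9  58.7 -76.9  78.7] w 0.0597 gf 39.8 F [-0.4  1.  -1.4]
[-0.42273485  0.97762795 -1.35668138]
```

>>> play_rows(rows=[{"slide":[0,0,0],"delta_rot":[0,0,1],"fingers":-1},{"slide":[0,0,0],"delta_rot":[0,0,1],"fingers":-1},{"slide":[0,0,0],"delta_rot":[0,0,1],"fingers":-1},{"slide":[0,0,0],"delta_rot":[0,0,1],"fingers":-1},{"slide":[0,0,0],"delta_rot":[0,0,1],"fingers":-1},{"slide":[0,0,0],"delta_rot":[0,0,1],"fingers":-1},{"slide":[0,0,0],"delta_rot":[0,0,1],"fingers":-1},{"slide":[0,0,0],"delta_rot":[0,0,1],"fingers":-1}])

```text
time_s: 42.88
tcp_pos: [0.54, -0.3049, 0.1511]
eef_rot: [112.8, 26.5, -4.3]
contact_force: [-0.3, -0.0, -1.1]
gripper_width: 0.0596
gripper_force: 39.8
```

>>> play_rows(rows=[{"slide":[0,0,0],"delta_rot":[0,0,1],"fingers":-1},{"slide":[0,0,0],"delta_rot":[0,0,1],"fingers":-1},{"slide":[0,0,0],"delta_rot":[0,0,1],"fingers":-1},{"slide":[0,0,0],"delta_rot":[0,0,1],"fingers":-1},{"slide":[0,0,0],"delta_rot":[0,0,1],"fingers":-1},{"slide":[0,0,0],"delta_rot":[0,0,1],"fingers":-1},{"slide":[0,0,0],"delta_rot":[0,0,1],"fingers":-1},{"slide":[0,0,0],"delta_rot":[0,0,1],"fingers":-1}])

```text
time_s: 43.88
tcp_pos: [0.54, -0.3049, 0.1511]
eef_rot: [110.5, -7.7, -17.8]
contact_force: [0.5, 0.3, -1.0]
gripper_width: 0.0598
gripper_force: 39.9
```

>>> play_rows(rows=[{"slide":[0,0,0],"delta_rot":[0,0,1],"fingers":-1},{"slide":[0,0,0],"delta_rot":[0,0,1],"fingers":-1},{"slide":[0,0,0],"delta_rot":[0,0,1],"fingers":-1},{"slide":[0,0,0],"delta_rot":[0,0,1],"fingers":-1},{"slide":[0,0,0],"delta_rot":[0,0,1],"fingers":-1},{"slide":[0,0,0],"delta_rot":[0,0,1],"fingers":-1},{"slide":[0,0,0],"delta_rot":[0,0,1],"fingers":-1},{"slide":[0,0,0],"delta_rot":[0,0,1],"fingers":-1}])

```text
time_s: 44.88
tcp_pos: [0.54, -0.3049, 0.1511]
eef_rot: [117.6, -41.4, -34.0]
contact_force: [0.6, -0.5, -1.4]
gripper_width: 0.0597
gripper_force: 39.9
```

>>> play_rows(rows=[{"slide":[0,0,0],"delta_rot":[0,0,1],"fingers":-1},{"slide":[0,0,0],"delta_rot":[0,0,1],"fingers":-1},{"slide":[0,0,0],"delta_rot":[0,0,1],"fingers":-1},{"slide":[0,0,0],"delta_rot":[0,0,1],"fingers":-1},{"slide":[0,0,0],"delta_rot":[0,0,1],"fingers":-1},{"slide":[0,0,0],"delta_rot":[0,0,1],"fingers":-1},{"slide":[0,0,0],"delta_rot":[0,0,1],"fingers":-1},{"slide":[0,0,0],"delta_rot":[0,0,1],"fingers":-1}])

```text
time_s: 45.88
tcp_pos: [0.54, -0.3049, 0.1511]
eef_rot: [158.3, -68.1, -81.8]
contact_force: [1.4, 0.5, -2.0]
gripper_width: 0.0599
gripper_force: 39.9
```

Run:
```python
from kin import *
s=st();R=RS(s);p=s["tcp_pos"]
plan(p,R,np.array([.4625,-.018,.2]),Rt(-105,20))
ct,_=snap("t8","top")
```

```text
t 45.88 p [ 0.54   -0.3049  0.1511] rot [158.33 -68.07 -81.78] j [ 12.5  35.4 -39.9  58.7 -76.9 -68.2] w 0.0599 gf 39.9 F [ 1.4  0.5 -2. ]
 shift@start [-0.432  0.94  -1.721] shift@end [-0.28   0.994 -1.722] turn [-0.011  0.067  1.847]
```

>>> play_rows(rows=[{"slide":[0,0,0],"delta_rot":[0,0.03,0.92],"fingers":-1},{"slide":[0,0,0],"delta_rot":[0,0.03,0.92],"fingers":-1},{"slide":[-0.047,0.166,-0.287],"delta_rot":[0,0,0],"fingers":-1},{"slide":[-0.047,0.166,-0.287],"delta_rot":[0,0,0],"fingers":-1},{"slide":[-0.047,0.166,-0.287],"delta_rot":[0,0,0],"fingers":-1},{"slide":[-0.047,0.166,-0.287],"delta_rot":[0,0,0],"fingers":-1},{"slide":[-0.047,0.166,-0.287],"delta_rot":[0,0,0],"fingers":-1},{"slide":[-0.047,0.166,-0.287],"delta_rot":[0,0,0],"fingers":-1}])

```text
time_s: 46.92
tcp_pos: [0.4612, -0.0163, 0.2005]
eef_rot: [179.3, -69.9, -104.2]
contact_force: [1.2, 0.6, -0.8]
gripper_width: 0.0598
gripper_force: 39.9
```

>>> play_rows(rows=[{"slide":[0,0,0],"delta_rot":[0,0,0],"fingers":-1},{"slide":[0,0,0],"delta_rot":[0,0,0],"fingers":-1}])

```text
time_s: 47.18
tcp_pos: [0.4618, -0.018, 0.2002]
eef_rot: [179.4, -70.0, -104.3]
contact_force: [-0.7, -0.4, -1.7]
gripper_width: 0.0594
gripper_force: 39.9
```

Run:
```python
from kin import *
s=st();R=RS(s);p=s["tcp_pos"]
R0=Ro.from_euler('xyz',[-179.74,-69.71,-105.22],degrees=True).as_matrix()
plan(p,R,np.array([.466,-.018,.07]),R0);plan(p*0,R,np.array([0,0,-.0125]),R0)
ct,_=snap("t9","top");sc,_=snap("s9","scene")
cv2.imwrite("pics/c9.png",np.hstack([cv2.resize(ct["image"][125:205,320:420],(500,400),interpolation=cv2.INTER_CUBIC),cv2.resize(sc["image"][80:200,195:285],(300,400))]))
```

```text
t 47.17 p [ 0.4618 -0.018   0.2002] rot [ 179.37  -69.96 -104.26] j [ 45.8  33.2 -29.8  27.4 -93.9 -76.9] w 0.0594 gf 39.9 F [-0.7 -0.4 -1.7]
 shift@start [-0.817 -0.031  0.291] shift@end [-0.816 -0.026  0.294] turn [-0.003 -0.056  0.072]
 shift@start [-0.078 -0.     0.029] shift@end [-0.078  0.     0.029] turn [-0.003 -0.056  0.072]
```

View pics/c9.png

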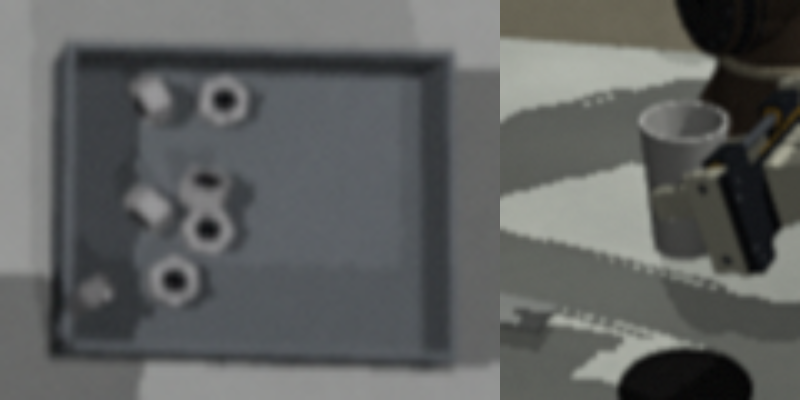

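All seven nuts are visible in the tray and the cup looks upright and empty. I lower it to the mat.

>>> play_rows(rows=[{"slide":[0,0,0],"delta_rot":[0,-0.056,0.07],"fingers":-1},{"slide":[-0.163,-0.006,0.058],"delta_rot":[0,0,0],"fingers":-1},{"slide":[-0.163,-0.006,0.058],"delta_rot":[0,0,0],"fingers":-1},{"slide":[-0.163,-0.005,0.059],"delta_rot":[0,0,0],"fingers":-1},{"slide":[-0.163,-0.005,0.059],"delta_rot":[0,0,0],"fingers":-1},{"slide":[-0.163,-0.005,0.059],"delta_rot":[0,0,0],"fingers":-1},{"slide":[-0.055,0,0.02],"delta_rot":[0,0,0],"fingers":-1},{"slide":[0,0,0],"delta_rot":[0,0,0],"fingers":-1}])

```text
time_s: 48.28
tcp_pos: [0.4664, -0.0185, 0.0617]
eef_rot: [-179.7, -69.8, -105.3]
contact_force: [-1.4, 0.4, -2.5]
gripper_width: 0.0595
gripper_force: 39.9
```

Run:
```python
from kin import *
s=st();R=RS(s);p=s["tcp_pos"]
R0=Ro.from_euler('xyz',[-179.74,-69.71,-105.22],degrees=True).as_matrix()
plan(p,R,np.array([.466,-.018,.0562]),R0)
```

```text
t 48.27 p [ 0.4664 -0.0185  0.0617] rot [-179.67  -69.76 -105.35] j [ 45.4  45.3 -31.3  28.  -81.6 -83.4] w 0.0595 gf 39.9 F [-1.4  0.4 -2.5]
 shift@start [-0.035  0.003  0.01 ] shift@end [-0.035  0.003  0.01 ] turn [ 0.012 -0.011 -0.01 ]
```

>>> play_rows(rows=[{"slide":[-0.018,0,0.006],"delta_rot":[0,0,0],"fingers":-1},{"slide":[-0.017,0,0.006],"delta_rot":[0,0,0],"fingers":-1},{"slide":[0,0,0],"delta_rot":[0,0,0],"fingers":-1}])

```text
time_s: 48.65
tcp_pos: [0.4666, -0.0178, 0.0563]
eef_rot: [-179.5, -69.7, -105.4]
contact_force: [0.5, 0.2, -0.6]
gripper_width: 0.0595
gripper_force: 39.9
```

>>> play_rows(rows=[{"slide":[0,0,0],"delta_rot":[0,0,0],"fingers":1},{"slide":[0,0,0],"delta_rot":[0,0,0],"fingers":1},{"slide":[0,0,0],"delta_rot":[0,0,0],"fingers":1},{"slide":[0,0,0],"delta_rot":[0,0,0],"fingers":1},{"slide":[0,0,-0.15],"delta_rot":[0,0,0],"fingers":1},{"slide":[0,0,-0.3],"delta_rot":[0,0,0],"fingers":1},{"slide":[0,0,-0.3],"delta_rot":[0,0,0],"fingers":1},{"slide":[0.2,0,-0.2],"delta_rot":[0,0,0],"fingers":1}])

```text
time_s: 49.65
tcp_pos: [0.4985, 0.103, 0.1332]
eef_rot: [-179.8, -69.8, -105.2]
contact_force: [0.7, 0.2, 0.5]
gripper_width: 0.0876
gripper_force: 0.0
```

>>> play_rows(rows=[{"slide":[0.35,0,0],"delta_rot":[0,-1,0],"fingers":1},{"slide":[0.35,0,0],"delta_rot":[0,-1,0],"fingers":1},{"slide":[0.3,0,0],"delta_rot":[0,-1,0],"fingers":1},{"slide":[0,0,0],"delta_rot":[0,-1,0],"fingers":1},{"slide":[0,0,0],"delta_rot":[0,-1,0],"fingers":1},{"slide":[0,0,0],"delta_rot":[0,-1,0],"fingers":1},{"slide":[0,0,0],"delta_rot":[0,-1,0],"fingers":1},{"slide":[0,0,0],"delta_rot":[0,-1,0],"fingers":1}])

```text
time_s: 50.65
tcp_pos: [0.4815, 0.0409, 0.2698]
eef_rot: [-179.8, -32.9, -105.1]
contact_force: [-0.5, -0.6, 0.6]
gripper_width: 0.0878
gripper_force: 0.0
```

Run:
```python
from kin import *
s=st();R=RS(s);p=s["tcp_pos"]
ct,_=snap("t10","top")
plan(p,R,np.array([.45,.2,.3]),Rt(-105,90))
hsv=cv2.cvtColor(ct["image"],cv2.COLOR_BGR2HSV)
wood=(hsv[...,1]>90)&(hsv[...,0]<18)&(hsv[...,2]>20)
for ce,b in blobs(wood,60,4000):print("wood",ce.round(1),b)
yel=(hsv[...,1]>110)&(hsv[...,0]>=18)&(hsv[...,0]<32)
for ce,b in blobs(yel,10,100):print("yel",ce.round(1),b)
```

```text
t 50.65 p [0.4815 0.0409 0.2698] rot [-179.84  -32.88 -105.09] j [ 42.4  12.8 -19.3  17.1 -86.6 -62.9] w 0.0878 gf 0.0 F [-0.5 -0.6  0.6]
 shift@start [-0.704  0.477 -0.697] shift@end [-0.97   0.477 -0.202] turn [-0.029 -7.174 -0.009]
wood [177.8 158.3] [156 153  37  15 286]
wood [367.7 250. ] [353 244  30  12 249]
wood [177.4 262.6] [163 257  30  13 250]
wood [  3.8 352.3] [  0 320  12  56 432]
yel [220.5 233.8] [219 228   4  12  26]
yel [350.5 247.9] [348 244   6   9  44]
yel [160.5 264.9] [159 261   4   9  35]
```

>>> play_rows(rows=[{"slide":[0,0,0],"delta_rot":[0,-1,0],"fingers":1},{"slide":[0,0,0],"delta_rot":[0,-1,0],"fingers":1},{"slide":[0,0,0],"delta_rot":[0,-1,0],"fingers":1},{"slide":[0,0,0],"delta_rot":[0,-1,0],"fingers":1},{"slide":[0,0,0],"delta_rot":[0,-1,0],"fingers":1},{"slide":[0,0,0],"delta_rot":[0,-1,0],"fingers":1},{"slide":[0,0,0],"delta_rot":[0,-1,0],"fingers":1},{"slide":[0,0,0],"delta_rot":[0,-0.17,0],"fingers":1}])

```text
time_s: 51.7
tcp_pos: [0.4813, 0.0403, 0.27]
eef_rot: [-179.9, -0.1, -105.1]
contact_force: [-0.3, -0.6, -0.4]
gripper_width: 0.0879
gripper_force: 0.0
```

>>> play_rows(rows=[{"slide":[-0.33,0.088,-0.067],"delta_rot":[0,0,0],"fingers":1},{"slide":[-0.33,0.088,-0.067],"delta_rot":[0,0,0],"fingers":1},{"slide":[-0.33,0.088,-0.067],"delta_rot":[0,0,0],"fingers":1},{"slide":[-0.33,0.088,-0.067],"delta_rot":[0,0,0],"fingers":1},{"slide":[-0.33,0.088,-0.067],"delta_rot":[0,0,0],"fingers":1},{"slide":[-0.33,0.088,-0.067],"delta_rot":[0,0,0],"fingers":1},{"slide":[-0.33,0.088,-0.067],"delta_rot":[0,0,0],"fingers":1},{"slide":[-0.33,0.088,-0.067],"delta_rot":[0,0,0],"fingers":1}])

```text
time_s: 52.7
tcp_pos: [0.4816, 0.4529, 0.3482]
eef_rot: [-179.8, -0.3, -105.0]
contact_force: [1.8, 0.4, -1.1]
gripper_width: 0.0877
gripper_force: 0.0
```

>>> play_rows(rows=[{"slide":[0,0,0],"delta_rot":[0,0,-0.95],"fingers":1},{"slide":[0,0,0],"delta_rot":[0,0,-0.95],"fingers":1},{"slide":[0,0,0],"delta_rot":[0,0,-0.95],"fingers":1},{"slide":[0,0,0],"delta_rot":[0,0,0],"fingers":1},{"slide":[0,0,0],"delta_rot":[0,0,0],"fingers":1}])

```text
time_s: 53.32
tcp_pos: [0.4819, 0.4512, 0.3481]
eef_rot: [-179.9, -0.3, -92.0]
contact_force: [-0.2, 0.6, 0.1]
gripper_width: 0.088
gripper_force: 0.0
```

Run:
```python
from kin import *
s=st();c,s=snap("w11");snap("t11","top")
print([np.round(proj(c,X)) for X in((.617,.304,.06),(.367,.242,.02))])
```

```text
t 53.33 p [0.4819 0.4512 0.3481] rot [-179.92   -0.27  -92.03] j [ 60.1  16.6  10.4   0.2 -84.  -62.2] w 0.088 gf 0.0 F [-0.2  0.6  0.1]
[array([154.,  53.]), array([329.,   3.])]
```

View pics/w11.png

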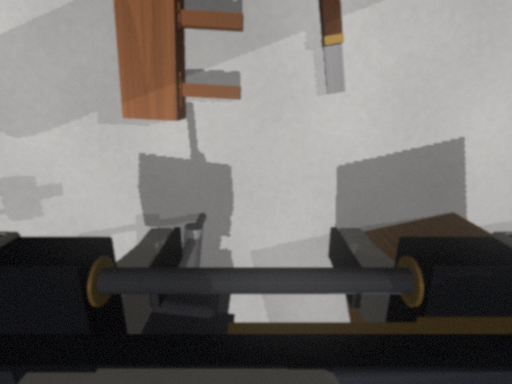

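The wrist view shows the rack at (150,50) with its bars toward the right, and the narrow scraper's blade at (335,68). Both run off the top edge, so I shift about 12 cm toward -y to frame them.

>>> play_rows(rows=[{"slide":[0.3,0,0],"delta_rot":[0,0,0],"fingers":1},{"slide":[0.3,0,0],"delta_rot":[0,0,0],"fingers":1},{"slide":[0.3,0,0],"delta_rot":[0,0,0],"fingers":1},{"slide":[0,0,0],"delta_rot":[0,0,0],"fingers":1},{"slide":[0,0,0],"delta_rot":[0,0,0],"fingers":1}])

```text
time_s: 54.05
tcp_pos: [0.4777, 0.3163, 0.3494]
eef_rot: [-179.9, -0.2, -92.0]
contact_force: [0.1, 0.3, -0.0]
gripper_width: 0.0876
gripper_force: 0.0
```

```bash
cat > meas.py <<'E'
from kin import *
def rect(c,x0,x1,y0,y1,z,k=.001):
    "image of the level plane z: rows along -x, columns along -y, k m per pixel"
    w,h=int((y1-y0)/k),int((x1-x0)/k)
    src=[proj(c,[x,y,z]) for x,y in((x1,y1),(x1,y0),(x0,y0),(x0,y1))]
    H=cv2.getPerspectiveTransform(np.float32(src),np.float32([(0,0),(w,0),(w,h),(0,h)]))
    return cv2.warpPerspective(c["image"],H,(w,h),flags=cv2.INTER_CUBIC),lambda u,v:np.array([x1-v*k,y1-u*k])
def wood(im):
    h=cv2.cvtColor(im,cv2.COLOR_BGR2HSV);return ((h[...,1]>90)&((h[...,0]<18))&(h[...,2]>20)).astype(np.uint8),h
def yellow(h):return ((h[...,1]>110)&(h[...,0]>=16)&(h[...,0]<34)&(h[...,2]>60)).astype(np.uint8)
def big(m):return max(cv2.findContours(m,0,1)[0],key=cv2.contourArea)
def handle(c,x0,x1,y0,y1,z=.022):
    im,f=rect(c,x0,x1,y0,y1,z,.0005);m,h=wood(im);y=yellow(h)
    cn=big(m);r=cv2.minAreaRect(cn);cy=big(y);q=cv2.minAreaRect(cy);a=cv2.minAreaRect(np.vstack([cn,cy]))
    P=f(*r[0]);Y=f(*q[0]);A=f(*a[0]);d=Y-P
    box=cv2.boxPoints(a);e=[box[1]-box[0],box[2]-box[1]];e=max(e,key=lambda v:v@v);ang=np.arctan2(-e[0],-e[1])
    if np.dot([np.cos(ang),np.sin(ang)],d)<0:ang+=np.pi
    print("brown",P.round(4),np.array(r[1])*.0005,"yel",Y.round(4),np.array(q[1])*.0005,"all",A.round(4),np.array(a[1])*.0005,"az",np.degrees(np.arctan2(*d[::-1])).round(1),np.degrees(ang).round(1))
E
python3 - <<'E'
from meas import *
s=st();c,s=snap("w12");t0=pickle.load(open("D0.pkl","rb"))["top"]
for n,cc in(("w",c),("t",t0)):
    print(n);handle(cc,.32,.42,.16,.33)
    im,f=rect(cc,.5,.72,.17,.44,.06);m,h=wood(im);v=h[...,2]
    print("V pct",np.percentile(v[m>0],[5,20,40,60,80,95]))
    for th in(0,60,70,80,90,100,110,120):
        mm=(m*(v>th)).astype(np.uint8);mm=cv2.morphologyEx(mm,cv2.MORPH_OPEN,np.ones((25,25),np.uint8))
        if mm.sum()<3000:continue
        r=cv2.minAreaRect(big(mm));print(th,f(*r[0]).round(4),np.round(r[1],1),round(r[2],1))
    cv2.imwrite(f"rack_{n}.png",im)
cv2.imwrite("pics/v13.png",np.vstack([cv2.imread("rack_w.png"),cv2.imread("rack_t.png")]))
E
```

```text
t 54.05 p [0.4777 0.3163 0.3494] rot [-1.7988e+02 -1.6000e-01 -9.2000e+01] j [ 53.2   7.7  -0.7   0.2 -81.6 -55.2] w 0.0876 gf 0.0 F [ 0.1  0.3 -0. ]
w
brown [0.3624 0.2574] [0.02704114 0.05566945] yel [0.3609 0.2881] [0.02624266 0.01136353] all [0.3639 0.2615] [0.02697755 0.06468411] az 92.8 97.1
V pct [ 80. 118. 126. 131. 140. 146.]
0 [0.6219 0.2986] [188.1  90.4] 4.8
60 [0.6219 0.2986] [188.1  90.4] 4.8
70 [0.6228 0.2986] [188.1  88.5] 4.8
80 [0.6264 0.2983] [188.1  81.3] 4.8
90 [0.627  0.2982] [188.1  79.8] 4.9
100 [0.6273 0.2982] [188.1  79.2] 5.0
110 [0.6275 0.2982] [188.1  78.7] 5.0
120 [0.6322 0.3453] [93.8 78. ] 3.8
t
brown [0.368  0.2414] [0.02424787 0.08304974] yel [0.3623 0.2871] [0.02411771 0.01301591] all [0.3674 0.2469] [0.02431649 0.09420451] az 97.2 97.1
V pct [ 46.  84.  88.  91.  93. 101.]
0 [0.6242 0.2933] [197.4  88. ] 5.2
60 [0.6278 0.2969] [189.4  81.4] 5.2
70 [0.6291 0.2973] [188.6  79.2] 5.0
80 [0.63   0.2976] [187.8  77.5] 5.0
```

Run:
```python
from meas import *
c,s=pickle.load(open("w12.pkl","rb"));t0=pickle.load(open("D0.pkl","rb"))["top"]
a=np.radians(-5);xr=np.array([np.cos(a),np.sin(a)]);yr=np.array([-xr[1],xr[0]]);C=np.array([.628,.2977])
for n,cc in(("w",c),("t",t0)):
    im,f=rect(cc,.48,.60,.2,.42,.023,.0005);m,h=wood(im)
    vv,uu=np.nonzero(m);X=np.array([f(u,v) for u,v in zip(uu,vv)])-C;lx=X@xr;ly=X@yr
    for y0 in(-.05,.05):
        for x0 in(-.115,-.1,-.085):
            k=(abs(lx-x0)<.004)&(abs(ly-y0)<.03);
            if k.sum()>50:
                q=np.percentile(ly[k],[2,50,98]);print(n,y0,x0,q.round(4))
R=RS(s);p=s["tcp_pos"]
plan(p,R,np.array([.3665,.2472,.06]),Rt(-82.9,90))
```

```text
w -0.05 -0.115 [-0.0576 -0.0492 -0.0407]
w -0.05 -0.1 [-0.0579 -0.0493 -0.0408]
w -0.05 -0.085 [-0.058  -0.0493 -0.0406]
w 0.05 -0.115 [0.0405 0.0496 0.0587]
w 0.05 -0.1 [0.04   0.0494 0.0586]
w 0.05 -0.085 [0.0398 0.0493 0.0588]
t -0.05 -0.115 [-0.0613 -0.0513 -0.0412]
t -0.05 -0.1 [-0.0613 -0.0511 -0.0409]
t -0.05 -0.085 [-0.0617 -0.0515 -0.0413]
t 0.05 -0.115 [0.037  0.0478 0.0586]
t 0.05 -0.1 [0.037  0.0476 0.0583]
t 0.05 -0.085 [0.0369 0.0477 0.0584]
 shift@start [0.481 0.729 1.929] shift@end [0.365 0.792 1.93 ] turn [-0.023 -0.037 -1.985]
```

>>> play_rows(rows=[{"slide":[0.08,0.121,0.321],"delta_rot":[0,0,0],"fingers":1},{"slide":[0.08,0.121,0.321],"delta_rot":[0,0,0],"fingers":1},{"slide":[0.08,0.121,0.321],"delta_rot":[0,0,0],"fingers":1},{"slide":[0.08,0.122,0.322],"delta_rot":[0,0,0],"fingers":1},{"slide":[0.08,0.122,0.322],"delta_rot":[0,0,0],"fingers":1},{"slide":[0.08,0.122,0.322],"delta_rot":[0,0,-1],"fingers":1},{"slide":[0,0,0],"delta_rot":[0,0,-0.985],"fingers":1},{"slide":[0,0,0],"delta_rot":[0,0,0],"fingers":1}])

```text
time_s: 55.1
tcp_pos: [0.3662, 0.2477, 0.0593]
eef_rot: [-180.0, -0.3, -82.8]
contact_force: [-0.0, 0.1, 0.9]
gripper_width: 0.0873
gripper_force: 0.0
```

Run:
```python
from meas import *
s=st();R=RS(s);p=s["tcp_pos"];plan(p,R,np.array([.3665,.2472,.006]),Rt(-82.9,90))
t,_=snap("t13","top");handle(t,.32,.42,.16,.36)
```

```text
t 55.1 p [0.3662 0.2477 0.0593] rot [-179.97   -0.27  -82.8 ] j [ 60.    9.6 -40.4   0.3 -40.2 -53. ] w 0.0873 gf 0.0 F [-0.   0.1  0.9]
 shift@start [ 0.002 -0.001  0.355] shift@end [ 0.004 -0.002  0.355] turn [-0.006 -0.06   0.021]Traceback (most recent call last):
  File "<stdin>", line 3, in <module>
  File "meas.py", line 14, in handle
    cn=big(m);r=cv2.minAreaRect(cn);cy=big(y);q=cv2.minAreaRect(cy);a=cv2.minAreaRect(np.vstack([cn,cy]))
                                       ~~~^^^
  File "meas.py", line 11, in big
    def big(m):return max(cv2.findContours(m,0,1)[0],key=cv2.contourArea)
                      ~~~^^^^^^^^^^^^^^^^^^^^^^^^^^^^^^^^^^^^^^^^^^^^^^^^
ValueError: max() iterable argument is empty
```

>>> play_rows(rows=[{"slide":[0,0,0.18],"delta_rot":[0,-0.06,0.02],"fingers":1},{"slide":[0,0,0.175],"delta_rot":[0,0,0],"fingers":1},{"slide":[0,0,0],"delta_rot":[0,0,0],"fingers":1},{"slide":[0,0,0],"delta_rot":[0,0,0],"fingers":-1},{"slide":[0,0,0],"delta_rot":[0,0,0],"fingers":-1},{"slide":[0,0,0],"delta_rot":[0,0,0],"fingers":-1},{"slide":[0,0,0],"delta_rot":[0,0,0],"fingers":-1},{"slide":[0,0,0],"delta_rot":[0,0,0],"fingers":-1}], squeeze=50)

```text
time_s: 56.15
tcp_pos: [0.3664, 0.247, 0.0067]
eef_rot: [-179.9, 0.1, -82.9]
contact_force: [0.4, -0.4, 0.5]
gripper_width: 0.0431
gripper_force: 0.0
```

Run:
```python
from meas import *
s=st();p=s["tcp_pos"];R=RS(s);plan(p,R,np.r_[.4468,.2634,.1],Rt(175,90))
```

```text
t 56.15 p [0.3664 0.247  0.0067] rot [-1.7992e+02  8.0000e-02 -8.2940e+01] j [ 59.7  14.9 -43.6   0.  -31.4 -52.7] w 0.0431 gf 0.0 F [ 0.4 -0.4  0.5]
 shift@start [-0.044 -0.546 -0.621] shift@end [-0.524  0.156 -0.622] turn [4.0000e-03 2.8000e-02 2.2267e+01]
```

>>> play_rows(rows=[{"slide":[0,0,0],"delta_rot":[0,0,0],"fingers":-1},{"slide":[0,0,0],"delta_rot":[0,0,0],"fingers":-1},{"slide":[0,0,0],"delta_rot":[0,0,0],"fingers":-1},{"slide":[0,0,0],"delta_rot":[0,0,0],"fingers":-1}])

```text
time_s: 56.65
tcp_pos: [0.3663, 0.2468, 0.0065]
eef_rot: [-179.9, 0.1, -82.9]
contact_force: [-0.8, -0.5, 1.1]
gripper_width: 0.0274
gripper_force: 50.0
```

>>> play_rows(rows=[{"slide":[0,0,-0.1],"delta_rot":[0,0,0],"fingers":-1},{"slide":[0,0,-0.26],"delta_rot":[0,0,0],"fingers":-1},{"slide":[0,0,-0.26],"delta_rot":[0,0,0],"fingers":-1},{"slide":[0,0,0],"delta_rot":[0,0,0],"fingers":-1}])

```text
time_s: 57.15
tcp_pos: [0.3674, 0.2484, 0.1021]
eef_rot: [-179.7, 0.3, -82.9]
contact_force: [-0.0, 0.5, -2.2]
gripper_width: 0.0278
gripper_force: 50.0
```

Run:
```python
from meas import *
s=st()
```

```text
t 57.15 p [0.3674 0.2484 0.1021] rot [-179.71    0.32  -82.91] j [ 59.7   5.6 -37.6   0.1 -46.4 -52.7] w 0.0278 gf 50.0 F [-0.   0.5 -2.2]
```

>>> play_rows(rows=[{"slide":[0,0,0],"delta_rot":[0,0,1],"fingers":-1},{"slide":[0,0,0],"delta_rot":[0,0,1],"fingers":-1},{"slide":[0,0,0],"delta_rot":[0,0,1],"fingers":-1},{"slide":[0,0,0],"delta_rot":[0,0,1],"fingers":-1},{"slide":[0,0,0],"delta_rot":[0,0,1],"fingers":-1},{"slide":[0,0,0],"delta_rot":[0,0,1],"fingers":-1},{"slide":[0,0,0],"delta_rot":[0,0,1],"fingers":-1},{"slide":[0,0,0],"delta_rot":[0,0,1],"fingers":-1}])

```text
time_s: 58.15
tcp_pos: [0.3658, 0.2462, 0.0984]
eef_rot: [180.0, -0.0, -119.8]
contact_force: [0.5, -0.3, -1.8]
gripper_width: 0.0275
gripper_force: 50.0
```

>>> play_rows(rows=[{"slide":[0,0,0],"delta_rot":[0,0,1],"fingers":-1},{"slide":[0,0,0],"delta_rot":[0,0,1],"fingers":-1},{"slide":[0,0,0],"delta_rot":[0,0,1],"fingers":-1},{"slide":[0,0,0],"delta_rot":[0,0,1],"fingers":-1},{"slide":[0,0,0],"delta_rot":[0,0,1],"fingers":-1},{"slide":[0,0,0],"delta_rot":[0,0,1],"fingers":-1},{"slide":[0,0,0],"delta_rot":[0,0,1],"fingers":-1},{"slide":[0,0,0],"delta_rot":[0,0,1],"fingers":-1}])

```text
time_s: 59.15
tcp_pos: [0.3658, 0.2462, 0.0984]
eef_rot: [-180.0, -0.0, -156.4]
contact_force: [-0.3, 1.0, -1.5]
gripper_width: 0.0278
gripper_force: 50.0
```

>>> play_rows(rows=[{"slide":[0,0,0],"delta_rot":[0,0,1],"fingers":-1},{"slide":[0,0,0],"delta_rot":[0,0,1],"fingers":-1},{"slide":[0,0,0],"delta_rot":[0,0,1],"fingers":-1},{"slide":[0,0,0],"delta_rot":[0,0,1],"fingers":-1},{"slide":[0,0,0],"delta_rot":[0,0,1],"fingers":-1},{"slide":[0,0,0],"delta_rot":[0,0,1],"fingers":-1},{"slide":[0,0,0],"delta_rot":[0,0,0.27],"fingers":-1},{"slide":[0,0,0],"delta_rot":[0,0,0],"fingers":-1}])

```text
time_s: 60.15
tcp_pos: [0.366, 0.2465, 0.099]
eef_rot: [180.0, 0.0, 175.0]
contact_force: [-0.6, -0.3, -0.9]
gripper_width: 0.0273
gripper_force: 50.0
```

Run:
```python
from meas import *
s=st();p=s["tcp_pos"];R=RS(s);plan(p,R,np.r_[.4468,.2634,.05],Rt(175,90))
t,_=snap("t14","top")
try: handle(t,.32,.60,.16,.36,.115)
except Exception as e: print(e)
```

```text
t 60.15 p [0.366  0.2465 0.099 ] rot [1.7997e+02 2.0000e-02 1.7505e+02] j [  59.7    5.9  -37.8    0.   -46.3 -154.7] w 0.0273 gf 50.0 F [-0.6 -0.3 -0.9]
 shift@start [-0.527  0.159  0.327] shift@end [-0.527  0.159  0.327] turn [0.007 0.004 0.01 ]
brown [0.5455 0.2735] [0.109 0.173] yel [0.4092 0.2417] [0.0115 0.0245] all [0.5017 0.2735] [0.1965 0.173 ] az -166.9 -180.0
```

>>> play_rows(rows=[{"slide":[-0.264,0.08,0.163],"delta_rot":[0,0,0],"fingers":-1},{"slide":[-0.263,0.079,0.164],"delta_rot":[0,0,0],"fingers":-1},{"slide":[0,0,0],"delta_rot":[0,0,0],"fingers":-1},{"slide":[0,0,0],"delta_rot":[0,0,0],"fingers":-1}])

```text
time_s: 60.7
tcp_pos: [0.4467, 0.2631, 0.0501]
eef_rot: [180.0, -0.0, 175.0]
contact_force: [-0.5, 0.0, -1.4]
gripper_width: 0.0274
gripper_force: 50.0
```

Run:
```python
from meas import *
s=st();p=s["tcp_pos"];R=RS(s);plan(p,R,np.r_[.4468,.2634,.031],Rt(175,90))
```

```text
t 60.7 p [0.4467 0.2631 0.0501] rot [179.99  -0.   174.99] j [  52.2   16.8  -31.6   -0.   -41.6 -147.2] w 0.0274 gf 50.0 F [-0.5  0.  -1.4]
 shift@start [-0.     0.002  0.127] shift@end [-0.     0.002  0.127] turn [ 0.002 -0.001 -0.003]
```

>>> play_rows(rows=[{"slide":[0,0.002,0.127],"delta_rot":[0,0,0],"fingers":-1},{"slide":[0,0,0],"delta_rot":[0,0,0],"fingers":-1},{"slide":[-0.1,0,0],"delta_rot":[0,0,0],"fingers":-1},{"slide":[-0.1,0,0],"delta_rot":[0,0,0],"fingers":-1},{"slide":[-0.05,0,0],"delta_rot":[0,0,0],"fingers":-1},{"slide":[0,0,0],"delta_rot":[0,0,0],"fingers":-1}])

```text
time_s: 61.45
tcp_pos: [0.4852, 0.2605, 0.0315]
eef_rot: [179.9, 0.1, 174.9]
contact_force: [-0.9, 0.8, -1.8]
gripper_width: 0.0272
gripper_force: 50.0
```

Run:
```python
from meas import *
s=st();p=s["tcp_pos"];R=RS(s);plan(p,R,np.r_[.5265,.2564,.031],Rt(175,90))
```

```text
t 61.45 p [0.4852 0.2605 0.0315] rot [1.7992e+02 5.0000e-02 1.7492e+02] j [  48.6   20.8  -28.5   -0.   -40.6 -143.7] w 0.0272 gf 50.0 F [-0.9  0.8 -1.8]
 shift@start [-0.277 -0.003  0.004] shift@end [-0.277 -0.003  0.004] turn [ 0.018  0.011 -0.018]
```

>>> play_rows(rows=[{"slide":[-0.08,0,0],"delta_rot":[0,0,0],"fingers":-1},{"slide":[-0.08,0,0],"delta_rot":[0,0,0],"fingers":-1},{"slide":[-0.06,0,0],"delta_rot":[0,0,0],"fingers":-1},{"slide":[-0.03,0,0],"delta_rot":[0,0,0],"fingers":-1},{"slide":[0,0,0],"delta_rot":[0,0,0],"fingers":-1}])

```text
time_s: 62.08
tcp_pos: [0.5221, 0.2573, 0.0314]
eef_rot: [179.9, 0.0, 175.0]
contact_force: [-1.2, 0.4, -1.2]
gripper_width: 0.0278
gripper_force: 50.0
```

>>> play_rows(rows=[{"slide":[-0.013,0,0],"delta_rot":[0,0,0],"fingers":-1},{"slide":[-0.013,0,0],"delta_rot":[0,0,0],"fingers":-1},{"slide":[0,0,0],"delta_rot":[0,0,0],"fingers":-1}])

```text
time_s: 62.45
tcp_pos: [0.5253, 0.257, 0.0314]
eef_rot: [180.0, 0.0, 175.0]
contact_force: [-2.7, 1.0, -1.9]
gripper_width: 0.0278
gripper_force: 50.0
```

Run:
```python
from meas import *
s=st();p=s["tcp_pos"];R=RS(s);plan(p,R,np.r_[.5265,.2564,.031],Rt(175,90))
```

```text
t 62.45 p [0.5253 0.257  0.0314] rot [179.95   0.   174.99] j [  45.2   23.4  -24.1   -0.   -42.5 -140.2] w 0.0278 gf 50.0 F [-2.7  1.  -1.9]
 shift@start [-0.009 -0.003  0.003] shift@end [-0.009 -0.003  0.003] turn [ 0.01   0.001 -0.002]
```

>>> play_rows(rows=[{"slide":[-0.012,0,0],"delta_rot":[0,0,0],"fingers":-1},{"slide":[-0.012,0,0],"delta_rot":[0,0,0],"fingers":-1},{"slide":[0,0,0],"delta_rot":[0,0,0],"fingers":-1}])

```text
time_s: 62.82
tcp_pos: [0.5254, 0.2561, 0.0304]
eef_rot: [-179.9, -0.3, 175.0]
contact_force: [-16.5, 5.9, 2.2]
gripper_width: 0.0276
gripper_force: 50.1
```

>>> play_rows(rows=[{"slide":[-0.012,0,0],"delta_rot":[0,0,0],"fingers":-1},{"slide":[-0.012,0,0],"delta_rot":[0,0,0],"fingers":-1},{"slide":[0,0,0],"delta_rot":[0,0,0],"fingers":-1}])

```text
time_s: 63.2
tcp_pos: [0.5257, 0.2554, 0.0299]
eef_rot: [-179.8, -0.6, 174.9]
contact_force: [-31.1, 8.2, 8.2]
gripper_width: 0.0273
gripper_force: 50.1
```

>>> play_rows(rows=[{"slide":[0.035,0,0],"delta_rot":[0,0,0],"fingers":-1},{"slide":[0,0,0],"delta_rot":[0,0,0],"fingers":-1},{"slide":[0,0,0],"delta_rot":[0,0,0],"fingers":1},{"slide":[0,0,0],"delta_rot":[0,0,0],"fingers":1},{"slide":[0,0,0],"delta_rot":[0,0,0],"fingers":1},{"slide":[0,0,0],"delta_rot":[0,0,0],"fingers":1},{"slide":[0,0,-0.15],"delta_rot":[0,0,0],"fingers":1},{"slide":[0,0,-0.3],"delta_rot":[0,0,0],"fingers":1}])

```text
time_s: 64.2
tcp_pos: [0.5267, 0.2559, 0.0981]
eef_rot: [-179.9, -0.1, 175.0]
contact_force: [0.2, 0.4, 0.0]
gripper_width: 0.0823
gripper_force: 0.0
```

>>> play_rows(rows=[{"slide":[0,0,-0.4],"delta_rot":[0,0,0],"fingers":1},{"slide":[0,0,-0.4],"delta_rot":[0,0,0],"fingers":1},{"slide":[0,0,-0.4],"delta_rot":[0,0,0],"fingers":1},{"slide":[0,0.4,0],"delta_rot":[0,0,-1],"fingers":1},{"slide":[0,0,0],"delta_rot":[0,0,-1],"fingers":1},{"slide":[0,0,0],"delta_rot":[0,0,-1],"fingers":1},{"slide":[0,0,0],"delta_rot":[0,0,-1],"fingers":1},{"slide":[0,0,0],"delta_rot":[0,0,0],"fingers":1}])

```text
time_s: 65.2
tcp_pos: [0.5328, 0.3164, 0.2792]
eef_rot: [179.9, 0.1, -166.7]
contact_force: [0.1, 0.7, -0.5]
gripper_width: 0.0878
gripper_force: 0.0
```

Run:
```python
from meas import *
s=st();p=s["tcp_pos"];R=RS(s)
t,_=snap("t15","top");handle(t,.32,.45,-.34,-.18)
try: handle(t,.45,.585,.2,.31,.045)
except Exception as e: print(e)
h=cv2.cvtColor(t["image"],cv2.COLOR_BGR2HSV)
for ce,b in blobs(yellow(h),10,100):print("yel",ce.round(1),b[4],ray(t,*ce,.022).round(4),ray(t,*ce,.045).round(4))
```

```text
t 65.2 p [0.5328 0.3164 0.2792] rot [ 1.7994e+02  7.0000e-02 -1.6671e+02] j [  48.7   13.7   -2.1   -0.   -74.1 -125.4] w 0.0878 gf 0.0 F [ 0.1  0.7 -0.5]
brown [ 0.3892 -0.2757] [0.07976131 0.02390134] yel [ 0.3958 -0.2305] [0.0137241  0.02466943] all [ 0.3898 -0.2694] [0.09240615 0.02467092] az 81.7 81.2
brown [0.5226 0.2542] [0.0286078  0.07930418] yel [0.5667 0.2517] [0.02797555 0.01330875] all [0.5283 0.2534] [0.02900486 0.0906376 ] az -3.3 -3.3
yel [171.7 189. ] 48 [0.5703 0.2568 0.022 ] [0.5671 0.2516 0.045 ]
yel [350.6 247.9] 43 [ 0.3957 -0.2305  0.022 ] [ 0.3961 -0.2257  0.045 ]
```

>>> play_rows(rows=[{"slide":[0,0,0],"delta_rot":[0,0,-1],"fingers":1},{"slide":[0,0,0],"delta_rot":[0,0,-1],"fingers":1},{"slide":[0,0,0],"delta_rot":[0,0,-1],"fingers":1},{"slide":[0,0,0],"delta_rot":[0,0,-1],"fingers":1},{"slide":[0,0,0],"delta_rot":[0,0,-1],"fingers":1},{"slide":[0,0,0],"delta_rot":[0,0,-1],"fingers":1},{"slide":[0,0,0],"delta_rot":[0,0,-1],"fingers":1},{"slide":[0,0,0],"delta_rot":[0,0,-1],"fingers":1}])

```text
time_s: 66.25
tcp_pos: [0.5328, 0.3163, 0.2792]
eef_rot: [180.0, 0.1, -130.0]
contact_force: [0.1, 0.6, 0.1]
gripper_width: 0.0877
gripper_force: 0.0
```

>>> play_rows(rows=[{"slide":[0,0,0],"delta_rot":[0,0,-1],"fingers":1},{"slide":[0,0,0],"delta_rot":[0,0,-1],"fingers":1},{"slide":[0,0,0],"delta_rot":[0,0,-1],"fingers":1},{"slide":[0,0,0],"delta_rot":[0,0,-1],"fingers":1},{"slide":[0,0,0],"delta_rot":[0,0,-1],"fingers":1},{"slide":[0,0,0],"delta_rot":[0,0,-1],"fingers":1},{"slide":[0,0,0],"delta_rot":[0,0,-0.87],"fingers":1},{"slide":[0.2,0.02,0],"delta_rot":[0,0,0],"fingers":1}])

```text
time_s: 67.25
tcp_pos: [0.5254, 0.2879, 0.2784]
eef_rot: [-180.0, 0.0, -98.5]
contact_force: [-0.1, -0.3, -0.0]
gripper_width: 0.0878
gripper_force: 0.0
```

>>> play_rows(rows=[{"slide":[0.38,0.034,0],"delta_rot":[0,0,0],"fingers":0.3},{"slide":[0.38,0.035,0],"delta_rot":[0,0,0],"fingers":0.3},{"slide":[0.38,0.035,0],"delta_rot":[0,0,0],"fingers":0.3},{"slide":[0.38,0.035,0],"delta_rot":[0,0,0],"fingers":0.3},{"slide":[0.38,0.035,0],"delta_rot":[0,0,0],"fingers":0.3},{"slide":[0.38,0.035,0],"delta_rot":[0,0,0],"fingers":0.3},{"slide":[0.38,0.035,0],"delta_rot":[0,0,0],"fingers":0.3},{"slide":[0.38,0.035,0],"delta_rot":[0,0,0],"fingers":0.3}])

```text
time_s: 68.25
tcp_pos: [0.4157, -0.1593, 0.279]
eef_rot: [-179.9, 0.1, -98.6]
contact_force: [0.8, 0.1, -0.8]
gripper_width: 0.057
gripper_force: 0.0
```

>>> play_rows(rows=[{"slide":[0.38,0.034,0],"delta_rot":[0,0,0],"fingers":0.3},{"slide":[0.385,0.034,0],"delta_rot":[0,0,0],"fingers":0.3},{"slide":[0,0,0],"delta_rot":[0,0,0],"fingers":0.3},{"slide":[0,0,0],"delta_rot":[0,0,0],"fingers":0.3}])

```text
time_s: 68.75
tcp_pos: [0.389, -0.2698, 0.2782]
eef_rot: [-180.0, 0.1, -98.7]
contact_force: [-0.5, 0.5, -0.3]
gripper_width: 0.0569
gripper_force: 0.0
```

Run:
```python
from meas import *
s=st();p=s["tcp_pos"];R=RS(s)
plan(p,R,np.r_[.3885,-.2694,.05],Rt(-98.6,90))
c,s=snap("w16");t,_=snap("t16","top")
for n,cc in(("w",c),("t",t)):
    try:handle(cc,.32,.45,-.36,-.18)
    except Exception as e: print(n,e)
```

```text
t 68.75 p [ 0.389  -0.2698  0.2782] rot [-1.7996e+02  9.0000e-02 -9.8680e+01] j [-10.9  -0.7 -18.8  -0.1 -71.9   2.3] w 0.0569 gf 0.0 F [-0.5  0.5 -0.3]
 shift@start [0.    0.005 1.522] shift@end [-0.002  0.004  1.522] turn [-0.008  0.02  -0.017]
brown [ 0.3861 -0.2747] [0.07994429 0.02540176] yel [ 0.394  -0.2313] [0.01142128 0.02575244] all [ 0.3876 -0.2699] [0.08992625 0.02581064] az 79.7 80.5
t max() iterable argument is empty
```

>>> play_rows(rows=[{"slide":[0,0.005,0.4],"delta_rot":[0,0,0],"fingers":0.3},{"slide":[0,0,0.4],"delta_rot":[0,0,0],"fingers":0.3},{"slide":[0,0,0.4],"delta_rot":[0,0,0],"fingers":0.3},{"slide":[0,0,0.3],"delta_rot":[0,0,0],"fingers":0.3},{"slide":[0,0,0.2],"delta_rot":[0,0,0],"fingers":0.3},{"slide":[0,0,0.11],"delta_rot":[0,0,0],"fingers":0.3},{"slide":[0,0,0],"delta_rot":[0,0,0],"fingers":0.3},{"slide":[0,0,0],"delta_rot":[0,0,0],"fingers":-1}])

```text
time_s: 69.85
tcp_pos: [0.3899, -0.2686, 0.0076]
eef_rot: [-179.9, 0.1, -98.4]
contact_force: [-0.8, -0.8, 1.0]
gripper_width: 0.0514
gripper_force: 0.0
```

>>> play_rows(rows=[{"slide":[0,0,0],"delta_rot":[0,0,0],"fingers":-1},{"slide":[0,0,0],"delta_rot":[0,0,0],"fingers":-1},{"slide":[0,0,0],"delta_rot":[0,0,0],"fingers":-1},{"slide":[0,0,0],"delta_rot":[0,0,0],"fingers":-1},{"slide":[0,0,0],"delta_rot":[0,0,0],"fingers":-1},{"slide":[0,0,0],"delta_rot":[0,0,0],"fingers":-1}])

```text
time_s: 70.6
tcp_pos: [0.3891, -0.2692, 0.0074]
eef_rot: [-179.9, 0.1, -98.5]
contact_force: [-1.7, 2.2, 7.1]
gripper_width: 0.0275
gripper_force: 50.0
```

Run:
```python
from meas import *
s=st()
```

```text
t 70.6 p [ 0.3891 -0.2692  0.0074] rot [-1.7991e+02  8.0000e-02 -9.8520e+01] j [-10.8  17.2 -39.5  -0.1 -33.2   2.4] w 0.0275 gf 50.0 F [-1.7  2.2  7.1]
```

>>> play_rows(rows=[{"slide":[0,0,-0.2],"delta_rot":[0,0,0],"fingers":-1},{"slide":[0,0,-0.35],"delta_rot":[0,0,0],"fingers":-1},{"slide":[0,0,-0.38],"delta_rot":[0,0,0],"fingers":-1},{"slide":[0,0,-0.24],"delta_rot":[0,0,0],"fingers":-1},{"slide":[-0.2,0.009,0],"delta_rot":[0,0,0],"fingers":-1},{"slide":[-0.35,0.015,0],"delta_rot":[0,0,0],"fingers":-1},{"slide":[-0.37,0.016,0],"delta_rot":[0,0,0],"fingers":-1},{"slide":[-0.37,0.016,0],"delta_rot":[0,0,0],"fingers":-1}])

```text
time_s: 71.6
tcp_pos: [0.4086, -0.0753, 0.1827]
eef_rot: [-179.9, 0.1, -98.6]
contact_force: [1.2, -0.1, -1.9]
gripper_width: 0.0276
gripper_force: 50.0
```

>>> play_rows(rows=[{"slide":[-0.37,0.016,0],"delta_rot":[0,0,0],"fingers":-1},{"slide":[-0.37,0.016,0],"delta_rot":[0,0,0],"fingers":-1},{"slide":[-0.37,0.016,0],"delta_rot":[0,0,0],"fingers":-1},{"slide":[-0.37,0.016,0],"delta_rot":[0,0,0],"fingers":-1},{"slide":[-0.37,0.016,0],"delta_rot":[0,0,0],"fingers":-1},{"slide":[-0.37,0.016,0],"delta_rot":[0,0,0],"fingers":-1},{"slide":[-0.37,0.016,0],"delta_rot":[0,0,0],"fingers":-1},{"slide":[-0.36,0.016,0],"delta_rot":[0,0,0],"fingers":-1}])

```text
time_s: 72.6
tcp_pos: [0.4553, 0.3653, 0.1829]
eef_rot: [-180.0, 0.1, -98.5]
contact_force: [1.8, -0.9, -0.6]
gripper_width: 0.0276
gripper_force: 50.0
```

>>> play_rows(rows=[{"slide":[0,0,0],"delta_rot":[0,0,1],"fingers":-1},{"slide":[0,0,0],"delta_rot":[0,0,1],"fingers":-1},{"slide":[0,0,0],"delta_rot":[0,0,1],"fingers":-1},{"slide":[0,0,0],"delta_rot":[0,0,1],"fingers":-1},{"slide":[0,0,0],"delta_rot":[0,0,1],"fingers":-1},{"slide":[0,0,0],"delta_rot":[0,0,1],"fingers":-1},{"slide":[0,0,0],"delta_rot":[0,0,1],"fingers":-1},{"slide":[0,0,0],"delta_rot":[0,0,1],"fingers":-1}])

```text
time_s: 73.6
tcp_pos: [0.4553, 0.3633, 0.1828]
eef_rot: [180.0, 0.0, -135.4]
contact_force: [0.1, -1.0, -0.8]
gripper_width: 0.0277
gripper_force: 50.0
```

>>> play_rows(rows=[{"slide":[0,0,0],"delta_rot":[0,0,1],"fingers":-1},{"slide":[0,0,0],"delta_rot":[0,0,1],"fingers":-1},{"slide":[0,0,0],"delta_rot":[0,0,1],"fingers":-1},{"slide":[0,0,0],"delta_rot":[0,0,1],"fingers":-1},{"slide":[0,0,0],"delta_rot":[0,0,1],"fingers":-1},{"slide":[0,0,0],"delta_rot":[0,0,1],"fingers":-1},{"slide":[0,0,0],"delta_rot":[0,0,1],"fingers":-1},{"slide":[0,0,0],"delta_rot":[0,0,1],"fingers":-1}])

```text
time_s: 74.6
tcp_pos: [0.4553, 0.3633, 0.1828]
eef_rot: [180.0, 0.0, -172.0]
contact_force: [-0.0, 0.4, -2.2]
gripper_width: 0.0275
gripper_force: 50.0
```

>>> play_rows(rows=[{"slide":[0,0,0],"delta_rot":[0,0,1],"fingers":-1},{"slide":[0,0,0],"delta_rot":[0,0,1],"fingers":-1},{"slide":[0,0,0],"delta_rot":[0,0,0.87],"fingers":-1},{"slide":[0,0,0],"delta_rot":[0,0,0],"fingers":-1},{"slide":[0,0,0],"delta_rot":[0,0,0],"fingers":-1}])

```text
time_s: 75.22
tcp_pos: [0.4555, 0.3636, 0.183]
eef_rot: [179.9, 0.0, 175.1]
contact_force: [0.0, 0.0, -1.6]
gripper_width: 0.0279
gripper_force: 50.0
```

Run:
```python
from meas import *
s=st();p=s["tcp_pos"];R=RS(s);plan(p,R,np.r_[.4556,.363,.05],Rt(175,90))
t,_=snap("t17","top")
h=cv2.cvtColor(t["image"],cv2.COLOR_BGR2HSV);d=np.array([.9962,-.0872])
for ce,b in blobs(yellow(h),10,100):print("yel",ce.round(1),b[4],ray(t,*ce,p[2]+.0146).round(4),"expect",p[:2]+.042*d)
```

```text
t 75.22 p [0.4555 0.3636 0.183 ] rot [1.7994e+02 3.0000e-02 1.7507e+02] j [  57.8   13.7  -14.9    0.   -61.3 -152.7] w 0.0279 gf 50.0 F [ 0.   0.  -1.6]
 shift@start [-0.001 -0.005  0.887] shift@end [-0.001 -0.004  0.887] turn [0.014 0.008 0.014]
yel [171.8 189. ] 49 [0.5466 0.2171 0.1976] expect [0.49730179 0.35990508]
```

>>> play_rows(rows=[{"slide":[0,-0.004,0.35],"delta_rot":[0,0,0],"fingers":-1},{"slide":[0,0,0.35],"delta_rot":[0,0,0],"fingers":-1},{"slide":[0,0,0.2],"delta_rot":[0,0,0],"fingers":-1},{"slide":[0,0,0.107],"delta_rot":[0,0,0],"fingers":-1},{"slide":[0,0,0],"delta_rot":[0,0,0],"fingers":-1},{"slide":[0,0,0],"delta_rot":[0,0,0],"fingers":-1}])

```text
time_s: 76.03
tcp_pos: [0.4563, 0.3642, 0.0335]
eef_rot: [179.8, 0.1, 175.0]
contact_force: [0.3, 0.7, -1.5]
gripper_width: 0.0273
gripper_force: 50.0
```

Run:
```python
from meas import *
s=st();p=s["tcp_pos"];R=RS(s);plan(p,R,np.r_[.4556,.363,.032],Rt(175,90))
```

```text
t 76.03 p [0.4563 0.3642 0.0335] rot [1.7982e+02 1.2000e-01 1.7502e+02] j [  57.8   23.1  -24.3    0.   -42.5 -152.8] w 0.0273 gf 50.0 F [ 0.3  0.7 -1.5]
 shift@start [ 0.004 -0.009  0.01 ] shift@end [ 0.004 -0.008  0.01 ] turn [0.038 0.026 0.004]
```

>>> play_rows(rows=[{"slide":[-0.08,0,0],"delta_rot":[0,0,0],"fingers":-1},{"slide":[-0.08,0,0],"delta_rot":[0,0,0],"fingers":-1},{"slide":[-0.05,0,0],"delta_rot":[0,0,0],"fingers":-1},{"slide":[0,0,0],"delta_rot":[0,0,0],"fingers":-1}])

```text
time_s: 76.53
tcp_pos: [0.4878, 0.3603, 0.0321]
eef_rot: [179.9, 0.1, 174.9]
contact_force: [-0.3, 0.3, -1.3]
gripper_width: 0.0275
gripper_force: 50.0
```

Run:
```python
from meas import *
s=st();p=s["tcp_pos"];R=RS(s);plan(p,R,np.r_[.5353,.356,.032],Rt(175,90))
```

```text
t 76.53 p [0.4878 0.3603 0.0321] rot [1.7992e+02 5.0000e-02 1.7492e+02] j [  54.9   24.9  -21.2    0.   -43.8 -150. ] w 0.0275 gf 50.0 F [-0.3  0.3 -1.3]
 shift@start [-0.318 -0.     0.001] shift@end [-0.318 -0.001  0.   ] turn [ 0.017  0.011 -0.016]
```

>>> play_rows(rows=[{"slide":[-0.08,0,0],"delta_rot":[0,0,0],"fingers":-1},{"slide":[-0.08,0,0],"delta_rot":[0,0,0],"fingers":-1},{"slide":[-0.08,0,0],"delta_rot":[0,0,0],"fingers":-1},{"slide":[-0.04,0,0],"delta_rot":[0,0,0],"fingers":-1},{"slide":[0,0,0],"delta_rot":[0,0,0],"fingers":-1}])

```text
time_s: 77.15
tcp_pos: [0.5293, 0.3567, 0.032]
eef_rot: [179.9, 0.0, 174.9]
contact_force: [-0.0, 0.3, -2.3]
gripper_width: 0.0276
gripper_force: 50.0
```

>>> play_rows(rows=[{"slide":[-0.013,0,0],"delta_rot":[0,0,0],"fingers":-1},{"slide":[-0.013,0,0],"delta_rot":[0,0,0],"fingers":-1},{"slide":[-0.01,0,0],"delta_rot":[0,0,0],"fingers":-1},{"slide":[0,0,0],"delta_rot":[0,0,0],"fingers":-1}])

```text
time_s: 77.65
tcp_pos: [0.5343, 0.3565, 0.0322]
eef_rot: [179.9, 0.1, 175.0]
contact_force: [0.5, 0.2, -1.1]
gripper_width: 0.0277
gripper_force: 50.0
```

>>> play_rows(rows=[{"slide":[-0.012,0,0],"delta_rot":[0,0,0],"fingers":-1},{"slide":[-0.012,0,0],"delta_rot":[0,0,0],"fingers":-1},{"slide":[0,0,0],"delta_rot":[0,0,0],"fingers":-1}])

```text
time_s: 78.03
tcp_pos: [0.5375, 0.356, 0.032]
eef_rot: [179.9, 0.0, 175.0]
contact_force: [-2.5, 0.4, -2.0]
gripper_width: 0.0274
gripper_force: 50.0
```

>>> play_rows(rows=[{"slide":[-0.012,0,0],"delta_rot":[0,0,0],"fingers":-1},{"slide":[-0.012,0,0],"delta_rot":[0,0,0],"fingers":-1},{"slide":[0,0,0],"delta_rot":[0,0,0],"fingers":-1}])

```text
time_s: 78.4
tcp_pos: [0.5376, 0.3555, 0.031]
eef_rot: [-179.9, -0.3, 175.0]
contact_force: [-16.9, 5.0, 1.7]
gripper_width: 0.0275
gripper_force: 50.0
```

>>> play_rows(rows=[{"slide":[0.02,0,0],"delta_rot":[0,0,0],"fingers":-1},{"slide":[0,0,0],"delta_rot":[0,0,0],"fingers":-1},{"slide":[0,0,0],"delta_rot":[0,0,0],"fingers":1},{"slide":[0,0,0],"delta_rot":[0,0,0],"fingers":1},{"slide":[0,0,0],"delta_rot":[0,0,0],"fingers":1},{"slide":[0,0,0],"delta_rot":[0,0,0],"fingers":1},{"slide":[0,0,-0.15],"delta_rot":[0,0,0],"fingers":1},{"slide":[0,0,-0.3],"delta_rot":[0,0,0],"fingers":1}])

```text
time_s: 79.4
tcp_pos: [0.5374, 0.3549, 0.0984]
eef_rot: [-179.9, -0.1, 175.0]
contact_force: [0.3, 0.7, 0.1]
gripper_width: 0.0819
gripper_force: 0.0
```

>>> play_rows(rows=[{"slide":[0,0,-0.4],"delta_rot":[0,0,0],"fingers":1},{"slide":[0,0,-0.4],"delta_rot":[0,0,0],"fingers":1},{"slide":[0,0,-0.4],"delta_rot":[0,0,0],"fingers":1},{"slide":[0.3,0.25,0],"delta_rot":[0,0,0],"fingers":1},{"slide":[0.3,0.25,0],"delta_rot":[0,0,0],"fingers":1},{"slide":[0.3,0.25,0],"delta_rot":[0,0,0],"fingers":1},{"slide":[0.3,0.25,0],"delta_rot":[0,0,0],"fingers":1},{"slide":[0,0,0],"delta_rot":[0,0,0],"fingers":1}])

```text
time_s: 80.4
tcp_pos: [0.3692, 0.5234, 0.2794]
eef_rot: [179.9, 0.0, 175.2]
contact_force: [0.0, 0.1, -0.3]
gripper_width: 0.0877
gripper_force: 0.0
```

Run:
```python
from meas import *
s=st();t,_=snap("t18","top");sc,_=snap("s18","scene")
h=cv2.cvtColor(t["image"],cv2.COLOR_BGR2HSV)
a=np.radians(-5);xr=np.array([np.cos(a),np.sin(a)]);yr=np.array([-xr[1],xr[0]]);C=np.array([.628,.2977])
for ce,b in blobs(yellow(h),10,100):
    p=ray(t,*ce,.045);d=p[:2]-C;print("yel",ce.round(1),p.round(4),"rack frame",(d@xr).round(4),(d@yr).round(4))
A=cv2.resize(t["image"][100:270,105:425],(800,425),interpolation=cv2.INTER_CUBIC)
B=cv2.resize(sc["image"][130:270,190:420],(287,175))
B2=cv2.resize(sc["image"][170:250,75:200],(273,175))
cv2.imwrite("pics/final.png",np.vstack([A,cv2.copyMakeBorder(np.hstack([B,B2]),0,0,0,800-560,0)]))
```

```text
t 80.4 p [0.3692 0.5234 0.2794] rot [1.7992e+02 3.0000e-02 1.7523e+02] j [  72.2   15.7    0.6    0.   -74.8 -167. ] w 0.0877 gf 0.0 F [ 0.   0.1 -0.3]
yel [135.6 186.9] [0.5758 0.3512 0.045 ] rack frame -0.0567 0.0488
yel [171.6 189. ] [0.5673 0.2519 0.045 ] rack frame -0.0565 -0.0509
```

View pics/final.png

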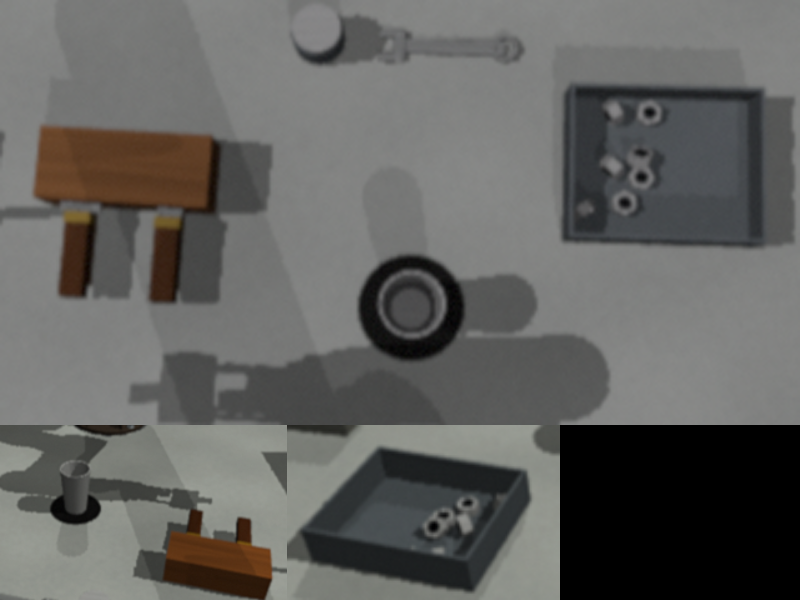

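The final view shows all seven nuts in the tray, the empty cup upright on its mat, both scrapers home in the rack, and the spanner and tin where they started. The ferrules sit about 16.6 mm before the slot mouths, as they should when home. I hand in.

```bash
python3 -c "
from plant import r
print(r.close_job())"
```

```text
the job is handed in; nothing more can be done
None
```

The job is handed in, though no verdict came back: the last pictures show all seven nuts in the tray, the empty cup upright on its mat, both scrapers home in their own slots, and the spanner and tin where they started.

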